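Load sensor cartridges into a calibration dock and close it

TASK

Lift the cover plate off the two pins of the calibration dock and lay it flat on the bench, clear of the dock. Then seat every sensor cartridge on the bench in a pocket of its own: orange toe first under the steel lip, then rock the other end down until the cartridge lies flat on the pocket floor. When all are in, seat the cover back on its pins, flat on its posts, and do not disturb the other things on the bench.

Things in the scene. Friction and masses are not known exactly. Their poses are not given: they have to be found in the camera images.
- dock: fixed grey calibration dock, 98 (x) x 176 (y) x 18 mm high, origin at the centre of its underside. Three open pockets side by side along y, 55 mm apart, long along x. Four steel posts, diameter 11, tops at z = 50 mm, at x +-39, y +-78; those at (+39,+78) and (-39,-78) carry pins of diameter 6, 12 mm tall, tapered. Nothing else rises above 18 mm when the cover is off.
- pocket_1 (a point): centre of the floor of pocket 1 (dock y = 55), 6 mm above the dock's underside; dock's axes. 68 long (x) x 32 wide x 12 mm deep: 1 mm play each side of a cartridge. At its -x end a steel lip covers x -34 to -29, underside 8 mm above the floor, top flush: the toe goes under it, with about 20 degrees of tilt; level entry is blocked. Seated, cartridges stand 28 mm proud, 25 mm apart.
- pocket_2 (a point): centre of the floor of pocket 2 (dock y = 0), 6 mm above the dock's underside; dock's axes. 68 long (x) x 32 wide x 12 mm deep: 1 mm play each side of a cartridge. At its -x end a steel lip covers x -34 to -29, underside 8 mm above the floor, top flush: the toe goes under it, with about 20 degrees of tilt; level entry is blocked. Seated, cartridges stand 28 mm proud, 25 mm apart.
- pocket_3 (a point): centre of the floor of pocket 3 (dock y = -55), 6 mm above the dock's underside; dock's axes. 68 long (x) x 32 wide x 12 mm deep: 1 mm play each side of a cartridge. At its -x end a steel lip covers x -34 to -29, underside 8 mm above the floor, top flush: the toe goes under it, with about 20 degrees of tilt; level entry is blocked. Seated, cartridges stand 28 mm proud, 25 mm apart.
- cover_grip (a point): loose aluminium cover plate, 98 (x) x 176 (y) x 4 mm, 250 g, with a black bar handle along x: 72 long, 12 thick (y), 14 high, on legs at x +-30. Point: centre of the bar, 27 mm above the plate's underside, z up. Holes of diameter 9 at (+39,+78) and (-39,-78) fit the dock's pins, either way round. It starts seated: underside on the posts, 50 mm above the dock's underside.
- cartridge_1_mid (a point): sensor cartridge, white with a blue band, 66 long (x) x 30 wide (y) x 40 mm high, 120 g, on the bench or absent (None); point: its centre, 20 mm above its underside, z up. At its -x end an orange toe 22 wide, 5 high, flush with the underside, reaches 10 mm out of the body (x -33 to -23). On top an orange bar marks the toe end, a steel disc the other. The body's lowest 3 mm is 26 wide.
- cartridge_2_mid (a point): sensor cartridge, white with a blue band, 66 long (x) x 30 wide (y) x 40 mm high, 120 g, on the bench or absent (None); point: its centre, 20 mm above its underside, z up. At its -x end an orange toe 22 wide, 5 high, flush with the underside, reaches 10 mm out of the body (x -33 to -23). On top an orange bar marks the toe end, a steel disc the other. The body's lowest 3 mm is 26 wide.
- cartridge_3_mid (a point): sensor cartridge, white with a blue band, 66 long (x) x 30 wide (y) x 40 mm high, 120 g, on the bench or absent (None); point: its centre, 20 mm above its underside, z up. At its -x end an orange toe 22 wide, 5 high, flush with the underside, reaches 10 mm out of the body (x -33 to -23). On top an orange bar marks the toe end, a steel disc the other. The body's lowest 3 mm is 26 wide.
- sample_cylinder: bystander, standing steel sample cylinder with a black cap, 41x49x176 mm, loose, to be left alone; origin at its underside
- flow_meter: bystander, hand-held grey flow meter lying flat, 121x67x30 mm, loose, to be left alone; origin at its underside

How it is judged (in metres and radians):
On the way, in this order (a step that is already met when the one before it is completed fails the run):
1. the cover plate lies flat on the bench, clear of the dock (height (world z) of cover_grip below 0.033 m and angle between cover_grip's own z axis and vertical below 0.05 rad and horizontal distance between cover_grip and dock above 0.1 m), for 0.2 s.
2. every cartridge is seated flat in a pocket while the cover lies off the dock (angle between each of cartridge_1_mid, cartridge_2_mid, cartridge_3_mid's own z axis and vertical below 0.05 rad and angle between the x axis of each of cartridge_1_mid, cartridge_2_mid, cartridge_3_mid and the x axis of dock, either way round below 0.09 rad and ((x of cartridge_1_mid in the frame of pocket_1 between -0.0035 and 0.0035 m and y of cartridge_1_mid in the frame of pocket_1 between -0.003 and 0.003 m and z of cartridge_1_mid in the frame of pocket_1 between 0.017 and 0.0225 m) or (x of cartridge_1_mid in the frame of pocket_2 between -0.0035 and 0.0035 m and y of cartridge_1_mid in the frame of pocket_2 between -0.003 and 0.003 m and z of cartridge_1_mid in the frame of pocket_2 between 0.017 and 0.0225 m) or (x of cartridge_1_mid in the frame of pocket_3 between -0.0035 and 0.0035 m and y of cartridge_1_mid in the frame of pocket_3 between -0.003 and 0.003 m and z of cartridge_1_mid in the frame of pocket_3 between 0.017 and 0.0225 m)) and ((x of cartridge_2_mid in the frame of pocket_1 between -0.0035 and 0.0035 m and y of cartridge_2_mid in the frame of pocket_1 between -0.003 and 0.003 m and z of cartridge_2_mid in the frame of pocket_1 between 0.017 and 0.0225 m) or (x of cartridge_2_mid in the frame of pocket_2 between -0.0035 and 0.0035 m and y of cartridge_2_mid in the frame of pocket_2 between -0.003 and 0.003 m and z of cartridge_2_mid in the frame of pocket_2 between 0.017 and 0.0225 m) or (x of cartridge_2_mid in the frame of pocket_3 between -0.0035 and 0.0035 m and y of cartridge_2_mid in the frame of pocket_3 between -0.003 and 0.003 m and z of cartridge_2_mid in the frame of pocket_3 between 0.017 and 0.0225 m)) and ((x of cartridge_3_mid in the frame of pocket_1 between -0.0035 and 0.0035 m and y of cartridge_3_mid in the frame of pocket_1 between -0.003 and 0.003 m and z of cartridge_3_mid in the frame of pocket_1 between 0.017 and 0.0225 m) or (x of cartridge_3_mid in the frame of pocket_2 between -0.0035 and 0.0035 m and y of cartridge_3_mid in the frame of pocket_2 between -0.003 and 0.003 m and z of cartridge_3_mid in the frame of pocket_2 between 0.017 and 0.0225 m) or (x of cartridge_3_mid in the frame of pocket_3 between -0.0035 and 0.0035 m and y of cartridge_3_mid in the frame of pocket_3 between -0.003 and 0.003 m and z of cartridge_3_mid in the frame of pocket_3 between 0.017 and 0.0225 m)) and horizontal distance between cover_grip and dock above 0.1 m), for 0.2 s.
At the end, for the whole second after the job is handed in: every cartridge lies in a pocket of its own, centred within 3.5 mm along and 3 mm across, within 2.5 mm of the floor, tilted less than 0.05 rad, and the cover sits on the pins, within 4 mm of its place, its underside within 2.5 mm of the posts, tilted less than 0.03 rad, at rest (angle between each of cartridge_1_mid, cartridge_2_mid, cartridge_3_mid's own z axis and vertical below 0.05 rad and angle between the x axis of each of cartridge_1_mid, cartridge_2_mid, cartridge_3_mid and the x axis of dock, either way round below 0.09 rad and ((x of cartridge_1_mid in the frame of pocket_1 between -0.0035 and 0.0035 m and y of cartridge_1_mid in the frame of pocket_1 between -0.003 and 0.003 m and z of cartridge_1_mid in the frame of pocket_1 between 0.017 and 0.0225 m) or (x of cartridge_1_mid in the frame of pocket_2 between -0.0035 and 0.0035 m and y of cartridge_1_mid in the frame of pocket_2 between -0.003 and 0.003 m and z of cartridge_1_mid in the frame of pocket_2 between 0.017 and 0.0225 m) or (x of cartridge_1_mid in the frame of pocket_3 between -0.0035 and 0.0035 m and y of cartridge_1_mid in the frame of pocket_3 between -0.003 and 0.003 m and z of cartridge_1_mid in the frame of pocket_3 between 0.017 and 0.0225 m)) and ((x of cartridge_2_mid in the frame of pocket_1 between -0.0035 and 0.0035 m and y of cartridge_2_mid in the frame of pocket_1 between -0.003 and 0.003 m and z of cartridge_2_mid in the frame of pocket_1 between 0.017 and 0.0225 m) or (x of cartridge_2_mid in the frame of pocket_2 between -0.0035 and 0.0035 m and y of cartridge_2_mid in the frame of pocket_2 between -0.003 and 0.003 m and z of cartridge_2_mid in the frame of pocket_2 between 0.017 and 0.0225 m) or (x of cartridge_2_mid in the frame of pocket_3 between -0.0035 and 0.0035 m and y of cartridge_2_mid in the frame of pocket_3 between -0.003 and 0.003 m and z of cartridge_2_mid in the frame of pocket_3 between 0.017 and 0.0225 m)) and ((x of cartridge_3_mid in the frame of pocket_1 between -0.0035 and 0.0035 m and y of cartridge_3_mid in the frame of pocket_1 between -0.003 and 0.003 m and z of cartridge_3_mid in the frame of pocket_1 between 0.017 and 0.0225 m) or (x of cartridge_3_mid in the frame of pocket_2 between -0.0035 and 0.0035 m and y of cartridge_3_mid in the frame of pocket_2 between -0.003 and 0.003 m and z of cartridge_3_mid in the frame of pocket_2 between 0.017 and 0.0225 m) or (x of cartridge_3_mid in the frame of pocket_3 between -0.0035 and 0.0035 m and y of cartridge_3_mid in the frame of pocket_3 between -0.003 and 0.003 m and z of cartridge_3_mid in the frame of pocket_3 between 0.017 and 0.0225 m)) and x of cover_grip in the frame of dock between -0.004 and 0.004 m and y of cover_grip in the frame of dock between -0.004 and 0.004 m and z of cover_grip in the frame of dock between 0.0745 and 0.0795 m and angle between cover_grip's own z axis and vertical below 0.03 rad and linear speed of cover below 0.02 m/s); the robot touches nothing.
It fails at once if the sample cylinder is moved more than 3 cm (distance of sample_cylinder from where it was at the start of the episode above 0.03 m).
It fails at once if the flow meter is moved more than 3 cm (distance of flow_meter from where it was at the start of the episode above 0.03 m).
Of cartridge_1, cartridge_2, cartridge_3 only 2 to 3 are there at a start; the rules pass over those that are not, and their reading is None.
At some moment in a run one of cartridge_1, cartridge_2, cartridge_3 may be knocked a few centimetres aside while the robot is not near it.
Once in a run the grip may slacken for a moment while it holds something.
It also fails if it takes over 210 s, if anything falls off the work surface, if the arm or the gripper's body presses on something with over 40 N, if the wrist force passes 120 N, or if a joint passes its speed limit or range.

ROBOT

A 7-joint arm with a two-finger parallel gripper is mounted at the origin on the work surface; the furniture and walls round the work are solid. World frame = base frame: x ahead of the robot, y to its left, z up, the work surface at z = 0. Lengths are in mm, angles in rad, forces in N, time in s.
With the tool pointing down it reaches from about 400 to 875 mm from the base axis. Payload 4.4 kg.
Tool frame: the origin (TCP) lies at the very end of the fingers, on their centre line; the grasp point (between the pads) lies 19 mm behind it (ctrl.grip_depth is the distance from the TCP to the grasp point, in mm); z points along the fingers, x is the direction in which the jaws open and shut, and the axes are right-handed (so a half turn about z gives the same grasp; the last joint's range is limited). The gripper opens to 85 mm and grips with 20 to 120 N. Pads are 22 mm wide; open, the fingers measure 114 mm over their backs; the gripper's body (76 mm by 85 mm) begins 54 mm behind the grasp point. The pads swing forward as they close: fully open they stand 13 mm farther back than shut.
Start: joints at [-1.345, 0.628, 0.038, 1.517, -0.027, 0.996, -0.02], TCP at [186.965, 622.545, 231.313] pointing down, gripper open.
Joint ranges: [-3.06, 3.06], [-0.37, 2.12], [-1.25, 1.32], [0.18, 2.47], [-1.1, 4.24], [0.23, 1.98], [-2.94, 2.94]. Speed limits (rad/s): [2.57, 2.57, 3.14, 3.14, 3.14, 3.14, 3.14].

INTERFACE

Orientations are given as [roll, pitch, yaw] about the fixed x, y, z axes, in that order (R = Rz(yaw) Ry(pitch) Rx(roll)).
In Python, from cell import ctrl gives the robot as it stands.
- The arm moves only by the shell command python3 -m creep 'ROWS'. ROWS is JSON, a list of rows, each an object with "hand": the opening, from 0 (shut) to 1 (fully open); "travel": the shift along the tool's x, y, z in cm, a list of three; "angular": the turn, a rotation vector about the tool's x, y, z in degrees, a list of three. In form: [{"hand": hand, "travel": [tx, ty, tz], "angular": [rx, ry, rz]}, ...]. A call has 1 to 20 rows; each row is the pose to reach, as a shift and turn from the pose measured when the call began, along the tool's axes at that moment; what a row does not reach only later rows make up. A row lasts 1/10 s, in which the tool goes at most 50 mm and 8.59 degrees, less where a joint would pass 70% of its speed; a pose out of reach is approached as far as the arm can. A call with a gripper value outside its range is refused whole. The fingers move at their own pace and stop on an object; the grip force is fixed at half the most. Time passes only in rows, so rows that repeat a pose let the fingers close. It gives the time, the measured TCP pose, the force and the opening at its end, in the units of the state.
- ctrl.read_state(): the state, without advancing time (a new reading comes with each control period).
- ctrl.get_image(name): name is "scene" or "side" or "wrist"; returns a dict with "frame" (400x640x3 uint8, red, green, blue), "fx", "fy", "cx", "cy" (pixels), "D" ([k1, k2, p1, p2, k3] as OpenCV has them; the pictures are not rectified), "origin" and "orientation" of the camera in the world. Camera axes: x right, y down, z forward; pixel columns grow to the right and rows downward; lengths in mm; the calibration is good to about 2 mm. A picture is of the moment at which its call begins. There is no depth.
- ctrl.finish_job(): hands the job in, once; it reports no verdict.
Trained networks look in the newest picture that a camera, given by its name, has taken for a name from the list of things; names that differ only in an ending like _2 or _b are one class to them, and where a whole thing is asked for, a point or a joint stands for the part that bears it (a point fixed in the world has none). Each returns a list of dicts, best first, with "confidence" (0 to 1); they miss things now and then, are a little off and sometimes report something else, mostly with a low value. They report only what shows in the picture. A call takes as long as a camera call.
- ctrl.regions_of(camera, thing): "region" (400x640 bool, what is visible of it).
- ctrl.spot_point(camera, thing): "at" ([x, y, z] in mm, in world coordinates, good to about 4 mm: a listed point, or the origin of a listed thing).
The state is a dict: "clock": time; "qpos": joint angles; "qd": joint speeds; "tau": joint torques, N m; "eef_pos": TCP position; "tool_rot": TCP orientation; "force": force on the tool from outside, world axes, zero at the start; "torque": the same for the moment, N m; "width": finger opening in mm.
Only numpy, scipy, OpenCV 4.12 (cv2) and the standard library are available. Lean on these libraries where they do the work, as an engineer would, in place of code of your own. Each camera call takes 0.05 s, during which the arm holds its last target. There are 200 camera calls.

## Working session

There is one attempt and no reset: what is moved stays moved. The work goes in short steps, Python scripts to look and compute and a shell command to move; the robot and the scene stay as the last step left them, time stands still between calls to the robot, and variables do not carry over. Pictures are saved under pics/ and viewed, about 12 in all and at most 16, crops included, and the job is handed in when it is done.

```bash
ls; mkdir -p pics
cat > h.py <<'E'
from cell import ctrl
import numpy as np, cv2
from scipy.spatial.transform import Rotation as R
def cam(n):
    return ctrl.get_image(n)
def camR(c):
    o=np.array(c["orientation"],float)
    return R.from_euler('xyz',o).as_matrix() if o.size==3 else (o if o.shape==(3,3) else None)
def K(c): return np.array([[c["fx"],0,c["cx"]],[0,c["fy"],c["cy"]],[0,0,1.]])
def toz(c,uv,z):
    p=cv2.undistortPoints(np.array(uv,float).reshape(-1,1,2),K(c),np.array(c["D"],float)).reshape(-1,2)
    d=np.c_[p,np.ones(len(p))]@camR(c).T; o=np.array(c["origin"],float)
    return o+d*((z-o[2])/d[:,2:])
def proj(c,P):
    M=camR(c); P=np.array(P,float).reshape(-1,3)
    rv=cv2.Rodrigues(M.T)[0]; t=-M.T@np.array(c["origin"],float)
    return cv2.projectPoints(P,rv,t,K(c),np.array(c["D"],float))[0].reshape(-1,2)
def save(c,name,crop=None,s=1):
    f=c["frame"][:,:,::-1]
    if crop: x0,y0,x1,y1=crop; f=f[y0:y1,x0:x1]
    cv2.imwrite("pics/"+name,cv2.resize(f,None,fx=s,fy=s,interpolation=cv2.INTER_CUBIC))
def tcp():
    s=ctrl.read_state(); o=np.array(s["tool_rot"],float)
    return np.array(s["eef_pos"],float),R.from_euler('xyz',o)
def goto(pos,rot):
    """print travel cm, angular deg in tool axes"""
    p,r=tcp(); print("travel",np.round(r.inv().apply(np.array(pos)-p)/10,2),"ang",np.round(np.degrees((r.inv()*rot).as_rotvec()),2))
def down(yaw,tilt=0):
    """tool down, jaw axis (x) at yaw (deg)"""
    y=np.radians(yaw); x=np.array([np.cos(y),np.sin(y),0]); z=np.array([0,0,-1.]); return R.from_matrix(np.c_[x,np.cross(z,x),z])
E
python3 - <<'E'
from h import *
print(ctrl.read_state())
for n in("scene","side","wrist"):
    c=cam(n); save(c,n+"0.png"); print(n,c["fx"],c["cx"],c["D"],c["origin"],c["orientation"])
    for t in("dock","cover_grip","cartridge_1_mid","sample_cylinder","flow_meter","pocket_1"):
        print(t,[(np.round(d["at"]),round(d["confidence"],2)) for d in ctrl.spot_point(n,t)])
E
cd pics; python3 -c "
import cv2
a=cv2.imread('scene0.png');b=cv2.imread('side0.png');c=cv2.imread('wrist0.png')
"
```

```text
pics
{'clock': 0.0, 'qpos': array([-1.34481531,  0.62933309,  0.03842697,  1.51836461, -0.0269992 ,
        0.99626982, -0.02000307]), 'qd': array([ 0.00082322, -0.00078097, -0.00084683,  0.00227181, -0.00094027,
       -0.00025886, -0.00087903]), 'tau': array([ 1.01855103e-04, -5.63404763e+01,  1.22643247e+00, -1.93430686e+01,
        1.11112290e-02,  1.05211115e-02,  4.31373294e-06]), 'eef_pos': array([186.7655837 , 621.95093047, 230.39832672]), 'tool_rot': array([3.14157717e+00, 1.85730359e-03, 1.27902486e+00]), 'force': array([-0.2933298 , -0.55975063,  0.64216297]), 'torque': array([ 0.00299045, -0.00828967,  0.03247588]), 'width': 85.5899714375529}
scene 431.15654536301355 316.0723366334995 [-0.02260926  0.          0.          0.          0.        ] [110.24405147 505.9727143  692.95494846] [-2.3041675  -0.01231198 -2.46935149]
dock [(array([ 453., -224.,   -3.]), 0.66), (array([ 454., -280.,    8.]), 0.51)]
cover_grip [(array([ 455., -224.,   78.]), 0.56)]
cartridge_1_mid [(array([418., 195.,  18.]), 0.82), (array([568., 203.,   2.]), 0.57)]
sample_cylinder []
flow_meter [(ar
[... 243 characters left out ...]
.        ] [412.40575912 694.89377785 665.20865385] [-2.24711175  0.01054227 -3.0432241 ]
dock [(array([ 460., -226.,   -1.]), 0.85)]
cover_grip [(array([ 454., -225.,   78.]), 0.56)]
cartridge_1_mid [(array([417., 195.,  25.]), 0.66)]
sample_cylinder [(array([ 460., -175.,    9.]), 0.35)]
flow_meter [(array([571., 200.,  -4.]), 0.56)]
pocket_1 [(array([ 460., -172.,    9.]), 0.86), (array([ 459., -227.,    6.]), 0.66)]
wrist 280.62508952325 322.10890282861953 [-0.03324769  0.          0.          0.          0.        ] [106.76196411 646.82999326 374.90997029] [2.81106900e+00 1.67829974e-04 1.27852562e+00]
dock []
cover_grip []
cartridge_1_mid []
sample_cylinder []
flow_meter []
pocket_1 []
```

View pics/scene0.png

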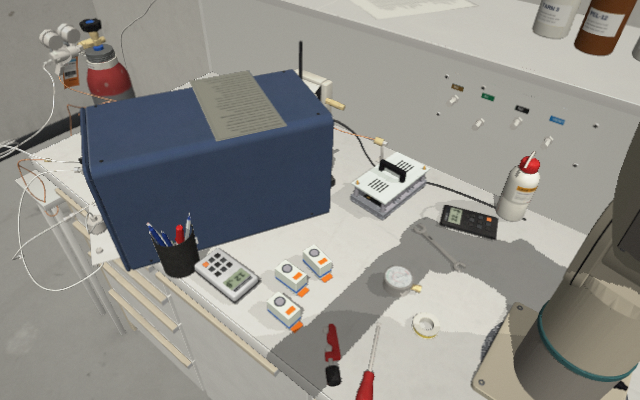

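View pics/side0.png

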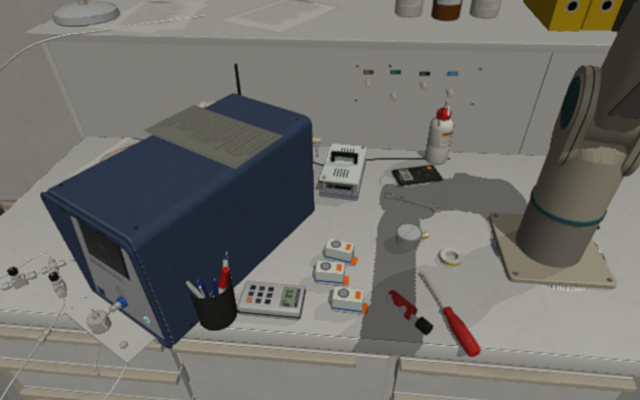

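The scene view shows the dock with its cover at about (390,185), three cartridges at (318,262), (291,275) and (284,310), and the flow meter at (228,272). The blue instrument beside them is an obstacle. The side view agrees, with the cartridges at (340,250), (330,271) and (347,299). The sample cylinder isn't visible. I'll zoom in next.

Run:
```python
import cv2,numpy as np
a=cv2.imread('pics/scene0.png');b=cv2.imread('pics/side0.png')
t=lambda f,x,y,w,h:cv2.resize(f[y:y+h,x:x+w],(400,300),interpolation=cv2.INTER_CUBIC)
cv2.imwrite('pics/z1.png',np.vstack([np.hstack([t(a,260,240,80,60+0),t(a,340,140,100,75+0)]),np.hstack([t(b,305,235,80,60),t(b,310,140,80,60)])]))
cv2.imwrite('pics/z2.png',np.hstack([cv2.resize(a[240:330,260:340],(400,450),interpolation=cv2.INTER_CUBIC),cv2.resize(b[233:323,310:390],(400,450),interpolation=cv2.INTER_CUBIC)]))
```

```text
(no output)
```

View pics/z2.png

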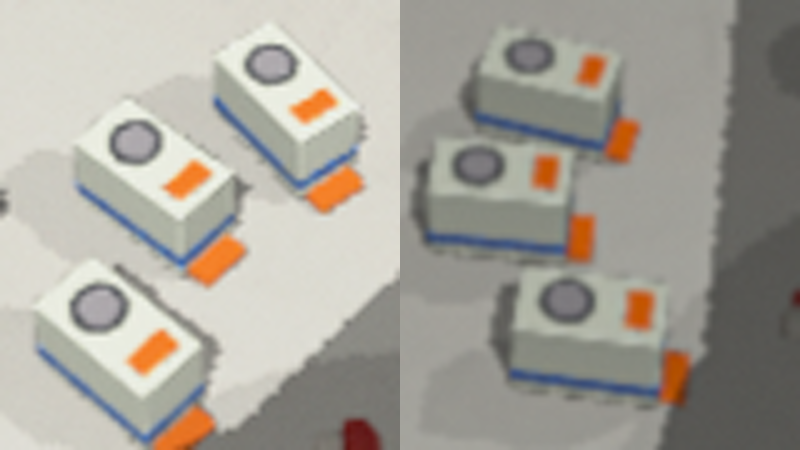

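View pics/z1.png

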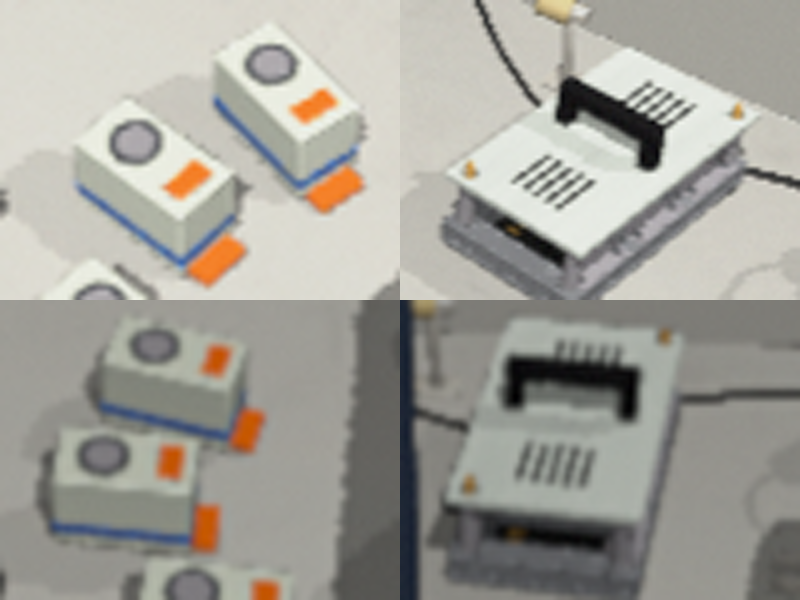

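In the zooms, all three cartridges have their toes pointing towards -x (the robot) and sit close together. The cover's corners and pins show clearly: pins at about (358,181) and (424,168) in scene. I'll fit the poses from the corners in both views.

```bash
cat > fit1.py <<'E'
from h import *
from scipy.optimize import least_squares
def fit(obs,x0):
    # obs: list of (cam, modelpts, px)
    def f(p):
        c,s=np.cos(p[2]),np.sin(p[2]); r=[]
        for cm,m,px in obs:
            m=np.array(m,float); w=np.c_[p[0]+c*m[:,0]-s*m[:,1],p[1]+s*m[:,0]+c*m[:,1],m[:,2]]
            r.append((proj(cm,w)-np.array(px,float)).ravel())
        return np.concatenate(r)
    q=least_squares(f,x0,loss='soft_l1'); return q.x,np.round(f(q.x).reshape(-1,2),1)
E
python3 - <<'E'
from fit1 import *
S,D=cam("scene"),cam("side")
sa=lambda L:[(260+u/5,240+v/5) for u,v in L]
sb=lambda L:[(310+(u-400)/5,233+v/5) for u,v in L]
top=[(33,-15,40),(33,15,40),(-23,-15,40),(-23,15,40)]; toe=[(-33,-11,5),(-33,11,5)]
dat={'A':([(268,22),(214,65),(358,117),(300,158),(364,183),(322,211)],[(494,30),(477,72),(623,54),(612,98)]),
'B':([(128,98),(75,145),(238,178),(182,222),(247,252),(203,285)],[(435,140),(430,190),(575,150),(572,203)]),
'C':([(92,258),(37,308),(203,348),(145,395)],[(520,270),(513,325),(668,282),(662,338)])}
for k,(a,b) in dat.items():
    x,r=fit([(S,(top+toe)[:len(a)],sa(a)),(D,top,sb(b))],[420,190,0]); print(k,np.round(x[:2],1),np.degrees(x[2]).round(1),r.tolist())
m=[(49,-88,54),(-49,-88,54),(49,88,54),(-49,88,54),(39,78,60),(-39,-78,60)]
a=[(340+(u-400)/4,140+v/4) for u,v in [(630,47),(765,115),(445,168),(592,257),(470,165),(737,110)]]
b=[(310+(u-400)/5,140+(v-300)/5) for u,v in [(510,318),(687,335),(445,500),(637,522),(470,483),(665,337)]]
x,r=fit([(S,m,a),(D,m,b)],[455,-225,0]); print('dock',np.round(x[:2],1),np.degrees(x[2]).round(2),r.tolist())
p,rt=tcp(); print(p,rt.as_matrix().round(3).tolist())
for P in[(568,200,0)]: print(proj(S,P),proj(D,P))
E
```

```text
A [438.9  72.9] -11.4 [[-0.1, 0.6], [-1.0, -0.7], [0.4, -1.6], [0.2, -1.9], [0.3, 0.7], [0.3, 0.8], [0.5, -0.6], [-0.1, 0.7], [0.3, -0.1], [-0.9, 1.1]]
B [454.1 131.9] 717.9 [[-0.1, 0.2], [-0.4, -0.0], [-0.5, -0.6], [-0.1, 0.5], [0.2, -0.1], [1.4, 0.6], [0.6, -1.0], [-0.6, 0.2], [0.3, -0.4], [-0.6, 0.3]]
C [415.8 195.2] -2.8 [[0.0, -0.5], [-0.9, -0.1], [0.4, -0.9], [0.2, 0.9], [0.2, -1.2], [-0.4, 0.6], [0.3, -0.3], [0.3, 1.4]]
dock [ 452.4 -221.2] -6.14 [[-0.2, 0.1], [-0.9, 0.5], [-0.0, 1.6], [-2.9, 0.2], [0.1, 0.4], [0.7, -0.3], [0.2, -0.5], [-0.2, -0.5], [-0.1, -0.4], [0.9, -0.3], [-0.3, -0.9], [0.3, -1.2]]
[186.96386614 622.54266891 231.31547888] [[0.288, 0.958, -0.0], [0.958, -0.288, 0.0], [0.0, -0.0, -1.0]]
[[227.10361241 278.2588645 ]] [[271.39262868 303.57268612]]
```

Run:
```python
from h import *
S=cam("scene")
print(toz(S,[(130,265),(232,240),(330,213)],0).round())
goto([480,180,240],down(84)); goto([452,-221,230],down(84))
```

```text
[[746. 302.   0.]
 [635. 123.   0.]
 [522. -77.   0.]]
travel [-33.95  40.8   -0.87] ang [ -0.    -0.   -10.72]
travel [-73.17  49.65   0.13] ang [ -0.    -0.   -10.72]
```

```bash
python3 - <<'E'
from h import *
S=cam("scene")
print(toz(S,[(415,228),(463,270),(386,280),(410,290),(421,288),(442,210),(494,237),(330,330),(375,335),(380,145),(333,183)],0).round())
E
python3 -m creep '[{"hand":1,"travel":[-8,10,0],"angular":[0,0,-5]},{"hand":1,"travel":[-17,20,0],"angular":[0,0,-10]},{"hand":1,"travel":[-34,40,0],"angular":[0,0,-10.7]},{"hand":1,"travel":[-34,40.8,-0.9],"angular":[0,0,-10.7]},{"hand":1,"travel":[-34,40.8,-0.9],"angular":[0,0,-10.7]},{"hand":1,"travel":[-34,40.8,-0.9],"angular":[0,0,-10.7]},{"hand":1,"travel":[-34,40.8,-0.9],"angular":[0,0,-10.7]},{"hand":1,"travel":[-34,40.8,-0.9],"angular":[0,0,-10.7]},{"hand":1,"travel":[-34,40.8,-0.9],"angular":[0,0,-10.7]},{"hand":1,"travel":[-34,40.8,-0.9],"angular":[0,0,-10.7]},{"hand":1,"travel":[-34,40.8,-0.9],"angular":[0,0,-10.7]},{"hand":1,"travel":[-34,40.8,-0.9],"angular":[0,0,-10.7]},{"hand":1,"travel":[-34,40.8,-0.9],"angular":[0,0,-10.7]},{"hand":1,"travel":[-34,40.8,-0.9],"angular":[0,0,-10.7]},{"hand":1,"travel":[-34,40.8,-0.9],"angular":[0,0,-10.7]}]'
python3 - <<'E'
from h import *
print(ctrl.read_state()["qpos"].round(2)); goto([452,-221,200],down(84)); c=cam("wrist"); print(c["origin"],tcp())
E
```

```text
[[ 346. -158.    0.]
 [ 212. -115.    0.]
 [ 321.    5.    0.]
 [ 272.   -4.    0.]
 [ 257.  -22.    0.]
 [ 325. -250.    0.]
 [ 197. -244.    0.]
 [ 341.  163.    0.]
 [ 272.  120.    0.]
 [ 578. -380.    0.]
 [ 581. -167.    0.]]
clock: 2.75
eef_pos: [479.1, 181.1, 240.3]
tool_rot: [-3.141, -0.001, 1.469]
force: [-0.3, -0.1, 0.5]
width: 85.5
[-0.43  0.42  0.02  1.89 -0.01  0.83  1.07]
travel [-40.28   1.41   4.01] ang [-0.03 -0.03  0.14]
[395.84606156 189.73287513 383.89380244] (array([479.19681044, 180.94311721, 240.29621611]), Rotation.from_matrix(array([[ 1.02201048e-01,  9.94763709e-01, -3.29989064e-04],
                            [ 9.94763679e-01, -1.02200896e-01,  4.46505140e-04],
                            [ 4.10441931e-04, -3.73894429e-04, -9.99999846e-01]])))
```

```bash
python3 - <<'E'
from h import *
goto([470,-60,300],down(84))
E
python3 -m creep '[{"hand":1,"travel":[-5,0,-1],"angular":[0,0,0]},{"hand":1,"travel":[-14,0.8,-4],"angular":[0,0,0]},{"hand":1,"travel":[-24,1.6,-6],"angular":[0,0,0]},{"hand":1,"travel":[-24,1.6,-6],"angular":[0,0,0]},{"hand":1,"travel":[-24,1.6,-6],"angular":[0,0,0]},{"hand":1,"travel":[-24,1.6,-6],"angular":[0,0,0]},{"hand":1,"travel":[-24,1.6,-6],"angular":[0,0,0]},{"hand":1,"travel":[-24,1.6,-6],"angular":[0,0,0]},{"hand":1,"travel":[-24,1.6,-6],"angular":[0,0,0]}]'
python3 - <<'E'
from h import *
c=cam("wrist"); save(c,"w1.png"); print(c["origin"],c["orientation"])
np.save("w1.npy",c,allow_pickle=True)
goto([452,-221,200],down(84))
E
```

```text
travel [-24.06   1.55  -5.98] ang [-0.02 -0.02  0.13]
clock: 3.7
eef_pos: [470.5, -57.4, 299.8]
tool_rot: [-3.14, -0.001, 1.472]
force: [0.1, -0.0, 0.4]
width: 85.2
[387.34588127 -49.18386013 443.48621147] [ 2.81232552e+00 -9.15772007e-04  1.47153825e+00]
travel [-16.44  -0.22   9.97] ang [-0.07 -0.05  0.33]
```

View pics/w1.png

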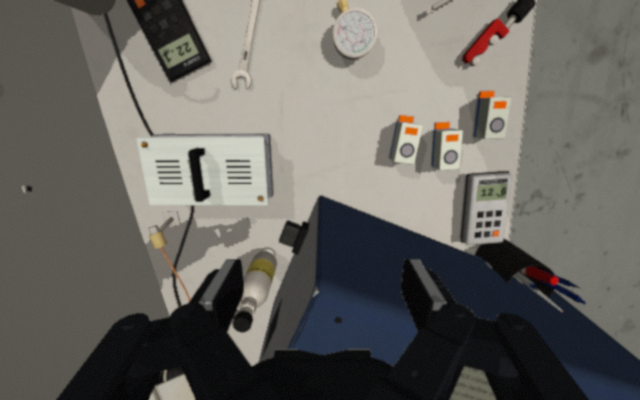

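The wrist view covers everything. The cover is at (205,168) with pins at (144,144) and (261,199). The sample cylinder stands at about (262,262), between dock and box. The gauge is at (355,33), the cartridges at (406,140), (448,147) and (493,117), and the bench between dock and cartridges is empty.

```bash
python3 - <<'E'
from fit1 import *
c=np.load("w1.npy",allow_pickle=True).item()
n=["cyl base","cyl capfar","gauge bot","gauge l","gauge r","blackthing","blackthing r","wrench head","boxcorner250"]
px=[(265,250),(243,322),(355,58),(334,33),(376,33),(283,243),(305,222),(240,86)]
for a,b in zip(n,toz(c,px,0)): print(a,b.round())
print(toz(c,[(320,198)],280).round(), toz(c,[(243,322)],176).round())
print("pins",toz(c,[(144,144),(261,199)],60).round(1))
for t in("cover_grip","sample_cylinder","cartridge_1_mid","dock"):
    cam("wrist"); print(t,[(np.round(d["at"]),round(d["confidence"],2)) for d in ctrl.spot_point("wrist",t)])
E
python3 - <<'E'
import cv2,numpy as np
a=cv2.imread('pics/w1.png')
t=lambda x,y,w,h:cv2.resize(a[y:y+h,x:x+w],(w*5,h*5),interpolation=cv2.INTER_CUBIC)
A=t(130,125,150,85);B=t(385,80,150,95)
cv2.imwrite('pics/z3.png',np.vstack([A,B])[:, :750][:900])
cv2.imwrite('pics/z3.png',cv2.resize(np.vstack([A,B]),None,fx=.66,fy=.66))
E
```

```text
cyl base [ 614. -173.    0.]
cyl capfar [ 768. -243.    0.]
gauge bot [324.   5.   0.]
gauge l [289. -22.  -0.]
gauge r [294.  36.   0.]
blackthing [ 604. -139.    0.]
blackthing r [568. -96.   0.]
wrench head [ 344. -166.    0.]
[[439. -55. 280.]] [[ 617. -166.  176.]]
pins [[ 407.8 -295.2   60. ]
 [ 501.9 -148.5   60. ]]
cover_grip [(array([ 455., -225.,   82.]), 0.84)]
sample_cylinder [(array([ 619., -175.,    2.]), 0.9)]
cartridge_1_mid [(array([418., 192.,  21.]), 0.91)]
dock []
```

View pics/z3.png

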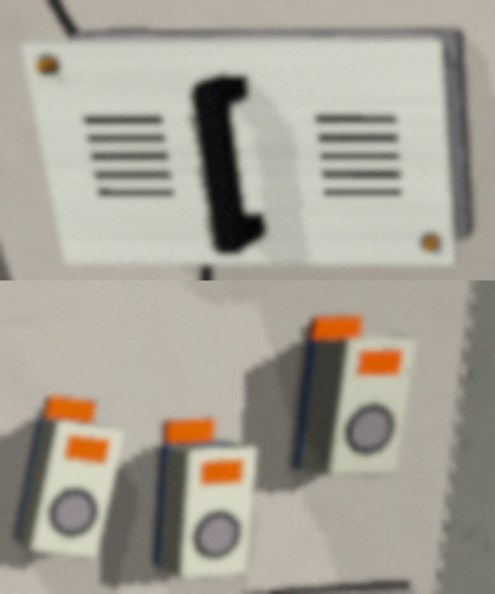

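Zoom confirms the corners and pins, so I'll run a joint fit of all three views.

```bash
cat > fit3.py <<'E'
from fit1 import *
c=np.load("w1.npy",allow_pickle=True).item()
S,D=cam("scene"),cam("side")
sa=lambda L:[(260+u/5,240+v/5) for u,v in L]
sb=lambda L:[(310+(u-400)/5,233+v/5) for u,v in L]
sw=lambda L:[(385+u/3.3,80+(v-280.5)/3.3) for u,v in L]
top=[(33,-15,40),(33,15,40),(-23,-15,40),(-23,15,40)]; toe=[(-33,-11,5),(-33,11,5)]
dat={'A':([(268,22),(214,65),(358,117),(300,158),(364,183),(322,211)],[(494,30),(477,72),(623,54),(612,98)],[(30,549),(97,557),(57,420),(124,430),(48,397),(96,402)]),
'B':([(128,98),(75,145),(238,178),(182,222),(247,252),(203,285)],[(435,140),(430,190),(575,150),(572,203)],[(182,577),(247,576),(187,447),(258,446),(168,422),(213,420)]),
'C':([(92,258),(37,308),(203,348),(145,395)],[(520,270),(513,325),(668,282),(662,338)],[(330,473),(398,470),(350,338),(415,340),(313,318),(362,317)])}
for k,(a,b,w) in dat.items():
  for o in ([(S,(top+toe)[:len(a)],sa(a)),(D,top,sb(b)),(c,top+toe,sw(w))],[(c,top+toe,sw(w))]):
    x,r=fit(o,[420,130,0]); print(k,np.round(x[:2],1),np.degrees(x[2]).round(1),np.abs(r).mean().round(2))
m=[(49,-88,54),(-49,-88,54),(49,88,54),(-49,88,54),(39,78,60),(-39,-78,60)]
a=[(340+(u-400)/4,140+v/4) for u,v in [(630,47),(765,115),(445,168),(592,257),(470,165),(737,110)]]
b=[(310+(u-400)/5,140+(v-300)/5) for u,v in [(510,318),(687,335),(445,500),(637,522),(470,483),(665,337)]]
w=[(130+u/3.3,125+v/3.3) for u,v in [(63,265),(22,42),(455,265),(443,40),(430,242),(47,64)]]
for o in ([(S,m,a),(D,m,b),(c,m,w)],[(c,m,w)],[(D,m,b)],[(S,m,a)]):
    x,r=fit(o,[455,-225,0]); print('dock',np.round(x[:2],1),np.degrees(x[2]).round(2),np.abs(r).mean().round(2))
from scipy.optimize import least_squares
for s in ((330,97),):
    q=least_squares(lambda p:np.r_[proj(S,p)[0]-s,proj(c,p)[0]-(320,198)],[500,-70,250]);print("boxcorner",q.x.round(),q.fun.round(1))
goto([452,-221,200],down(84))
E
python3 fit3.py
```

```text
A [441.1  70.2] 1427.8 0.83
A [442.3  69.5] 6107.5 0.29
B [456.  130.8] -1.8 0.77
B [457.7 130.4] -1.7 0.39
C [417.3 194.8] -2.6 0.7
C [418.5 194.9] -362.9 0.52
dock [ 454.4 -223.1] -6.06 0.85
dock [ 456.  -223.7] -5.96 0.64
dock [ 452.5 -218.4] -6.21 0.31
dock [ 452.4 -222.8] -6.01 0.63
boxcorner [439. -53. 302.] [36.1 18.7  5.  11.7]
travel [-16.26  -0.2   10.01] ang [-0.02 -0.02  0.13]
```

```bash
python3 -m creep '[{"hand":0.6,"travel":[-5,0,1],"angular":[0,0,0]},{"hand":0.6,"travel":[-10,0,5],"angular":[0,0,0]},{"hand":0.6,"travel":[-16.3,-0.2,10],"angular":[0,0,0]},{"hand":0.6,"travel":[-16.3,-0.2,13],"angular":[0,0,0]},{"hand":0.6,"travel":[-16.3,-0.2,15],"angular":[0,0,0]},{"hand":0.6,"travel":[-16.3,-0.2,15],"angular":[0,0,0]},{"hand":0.6,"travel":[-16.3,-0.2,15],"angular":[0,0,0]},{"hand":0.6,"travel":[-16.3,-0.2,15],"angular":[0,0,0]}]'
python3 - <<'E'
from h import *
goto([454.4,-222.5,60],down(83.95))
c=cam("wrist"); print(proj(c,[[454.4,-222.5,84]]))
print([(np.round(d["at"],1),round(d["confidence"],2)) for d in ctrl.spot_point("wrist","cover_grip")])
g=c["frame"].astype(int).sum(2); save(c,"w2.png",(200,30,440,210),3.3)
E
```

```text
clock: 5.05
eef_pos: [453.5, -220.7, 151.9]
tool_rot: [3.139, -0.0, 1.47]
force: [0.0, 0.3, 1.0]
width: 51.4
travel [-0.17  0.08  9.19] ang [ 0.16 -0.01  0.28]
[[319.92346584 217.83311882]]
[(array([ 455.8, -226.1,   83.8]), 0.82)]
```

View pics/w2.png

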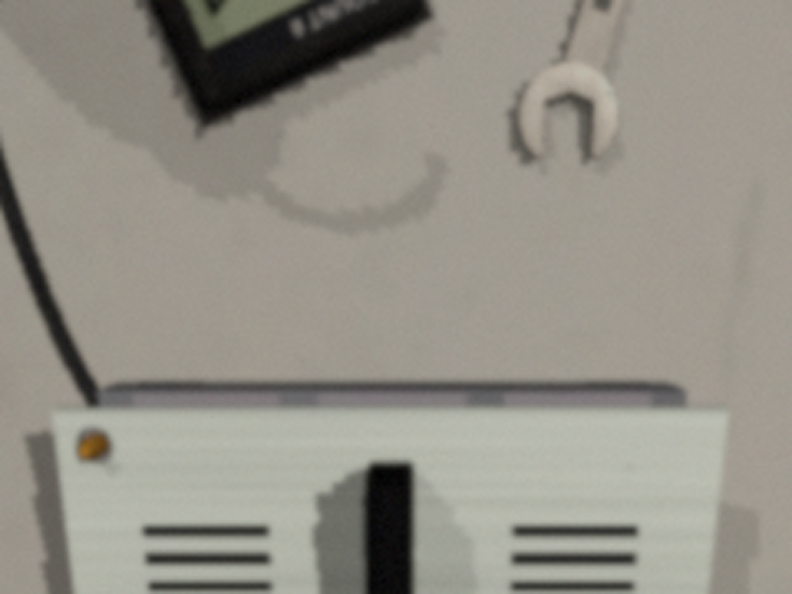

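The bar stands vertical in the picture at about x=318 px, centred within 2 mm, so I'll descend and grip.

```bash
python3 -m creep '[{"hand":0.6,"travel":[-0.25,0.1,3],"angular":[0,0,0]},{"hand":0.6,"travel":[-0.25,0.1,6],"angular":[0,0,0.2]},{"hand":0.6,"travel":[-0.25,0.1,9],"angular":[0,0,0.2]},{"hand":0.6,"travel":[-0.25,0.1,9],"angular":[0,0,0.2]},{"hand":0.6,"travel":[-0.25,0.1,9],"angular":[0,0,0.2]},{"hand":0.2,"travel":[-0.25,0.1,9],"angular":[0,0,0.2]},{"hand":0,"travel":[-0.25,0.1,9],"angular":[0,0,0.2]},{"hand":0,"travel":[-0.25,0.1,9],"angular":[0,0,0.2]},{"hand":0,"travel":[-0.25,0.1,9],"angular":[0,0,0.2]},{"hand":0,"travel":[-0.25,0.1,9],"angular":[0,0,0.2]},{"hand":0,"travel":[-0.25,0.1,9],"angular":[0,0,0.2]}]'
python3 - <<'E'
from h import *
print(ctrl.read_state()["qpos"].round(2),ctrl.read_state()["force"]);p,r=tcp();print(p,r.as_euler('xyz'))
E
```

```text
clock: 6.25
eef_pos: [455.5, -223.9, 63.6]
tool_rot: [3.136, 0.001, 1.467]
force: [-0.9, 1.3, 7.3]
width: 10.8
[ 0.36  0.7   0.07  2.05 -0.12  0.39  1.98] [-0.86804546  1.27718485  7.30078127]
[ 455.50520294 -223.87165721   63.6053597 ] [3.13567629e+00 9.97603658e-04 1.46688020e+00]
```

```bash
python3 -m creep '[{"hand":0,"travel":[0,0,-1],"angular":[0,0,0]},{"hand":0,"travel":[0,0,-2],"angular":[0,0,0]},{"hand":0,"travel":[0,0,-3],"angular":[0,0,0]},{"hand":0,"travel":[0,0,-4],"angular":[0,0,0]},{"hand":0,"travel":[0,0,-4],"angular":[0,0,0]},{"hand":0,"travel":[0,0,-4],"angular":[0,0,0]}]'
python3 - <<'E'
from h import *
goto([422,-32,100],down(0)); print(ctrl.read_state()["force"])
E
```

```text
clock: 6.85
eef_pos: [455.4, -223.8, 103.9]
tool_rot: [3.135, 0.001, 1.467]
force: [-0.3, 0.8, -3.5]
width: 10.5
travel [18.73 -5.31  0.34] ang [ 0.35 -0.22 84.05]
[-0.27481875  0.83704098 -3.48205995]
```

```bash
python3 -m creep '[{"hand":0,"travel":[2,-0.6,0],"angular":[0,0,0]},{"hand":0,"travel":[5,-1.5,0],"angular":[0,0,5]},{"hand":0,"travel":[8,-2.3,0],"angular":[0,0,11]},{"hand":0,"travel":[11,-3.2,0],"angular":[0,0,18]},{"hand":0,"travel":[14,-4,0],"angular":[0,0,25]},{"hand":0,"travel":[16.5,-4.7,0],"angular":[0,0,32]},{"hand":0,"travel":[18,-5.1,0.1],"angular":[0.1,0,39]},{"hand":0,"travel":[18.7,-5.3,0.3],"angular":[0.2,0,46]},{"hand":0,"travel":[18.7,-5.3,0.3],"angular":[0.3,0,53]},{"hand":0,"travel":[18.7,-5.3,0.3],"angular":[0.3,0,60]},{"hand":0,"travel":[18.7,-5.3,0.3],"angular":[0.3,0,67]},{"hand":0,"travel":[18.7,-5.3,0.3],"angular":[0.3,-0.1,74]},{"hand":0,"travel":[18.7,-5.3,0.3],"angular":[0.35,-0.2,80]},{"hand":0,"travel":[18.7,-5.3,0.3],"angular":[0.35,-0.2,84]},{"hand":0,"travel":[18.7,-5.3,0.3],"angular":[0.35,-0.2,84]},{"hand":0,"travel":[18.7,-5.3,0.3],"angular":[0.35,-0.2,84]},{"hand":0,"travel":[18.7,-5.3,0.3],"angular":[0.35,-0.2,84]}]'
python3 - <<'E'
from h import *
goto([422,-32,15],down(0)); print(ctrl.read_state()["qpos"].round(2))
c=cam("scene");save(c,"s2.png",(240,100,500,300),3)
E
```

```text
clock: 8.55
eef_pos: [422.0, -32.3, 100.3]
tool_rot: [-3.141, -0.0, 0.002]
force: [-0.1, 0.8, -2.9]
width: 10.7
travel [-0.   -0.03  8.53] ang [-0.01 -0.    0.12]
[-0.33  0.61  0.49  2.26 -0.71  0.43  0.76]
```

View pics/s2.png

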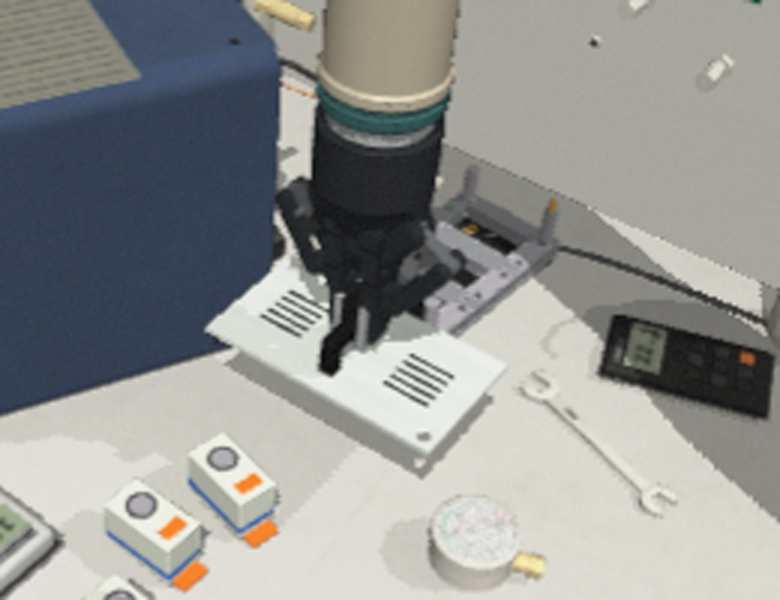

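The cover is held level over the gap, clear of gauge and box. Lowering it now.

```bash
python3 -m creep '[{"hand":0,"travel":[0,0,3],"angular":[0,0,0]},{"hand":0,"travel":[0,0,6],"angular":[0,0,0]},{"hand":0,"travel":[0,0,7.5],"angular":[0,0,0]},{"hand":0,"travel":[0,0,8.1],"angular":[0,0,0]},{"hand":0,"travel":[0,0,8.6],"angular":[0,0,0]},{"hand":0,"travel":[0,0,8.6],"angular":[0,0,0]},{"hand":0,"travel":[0,0,8.6],"angular":[0,0,0]},{"hand":0.5,"travel":[0,0,8.6],"angular":[0,0,0]},{"hand":0.5,"travel":[0,0,8.6],"angular":[0,0,0]},{"hand":0.5,"travel":[0,0,8.6],"angular":[0,0,0]},{"hand":0.5,"travel":[0,0,8.6],"angular":[0,0,0]}]'
python3 -m creep '[{"hand":0.5,"travel":[0,0,-4],"angular":[0,0,0]},{"hand":0.5,"travel":[0,0,-9],"angular":[0,0,0]},{"hand":0.5,"travel":[0,0,-14],"angular":[0,0,0]},{"hand":0.5,"travel":[0,0,-17],"angular":[0,0,0]},{"hand":0.5,"travel":[0,0,-17],"angular":[0,0,0]}]'
python3 - <<'E'
from h import *
goto([420,-180,280],down(84)); goto([440,90,260],down(84))
E
```

```text
clock: 9.7
eef_pos: [423.8, -32.4, 16.2]
tool_rot: [-3.141, 0.002, 0.002]
force: [-0.0, 0.4, 0.2]
width: 42.8
clock: 10.2
eef_pos: [426.4, -32.8, 189.5]
tool_rot: [-3.141, -0.005, 0.002]
force: [1.0, 0.3, -0.5]
width: 42.9
travel [-0.63 14.71 -9.07] ang [  0.16  -0.26 -83.87]
travel [  1.42 -12.28  -7.03] ang [  0.16  -0.26 -83.87]
```

```bash
python3 -m creep '[{"hand":0.6,"travel":[0,0.5,-4],"angular":[0,0,-6]},{"hand":0.6,"travel":[0,1,-8],"angular":[0,0,-13]},{"hand":0.6,"travel":[0,1,-11],"angular":[0,0,-20]},{"hand":0.6,"travel":[0,1,-11],"angular":[0,0,-27]},{"hand":0.6,"travel":[0,1,-11],"angular":[0,0,-34]},{"hand":0.6,"travel":[0,1,-11],"angular":[0,0,-41]},{"hand":0.6,"travel":[0,1,-11],"angular":[0,0,-48]},{"hand":0.6,"travel":[0,1,-11],"angular":[0,0,-55]},{"hand":0.6,"travel":[0,1,-11],"angular":[0,0,-62]},{"hand":0.6,"travel":[0,1,-11],"angular":[0,0,-69]},{"hand":0.6,"travel":[0,1,-11],"angular":[0,0,-76]},{"hand":0.6,"travel":[0,1,-11],"angular":[0.2,-0.3,-84]},{"hand":0.6,"travel":[0,1,-11],"angular":[0.2,-0.3,-84]},{"hand":0.6,"travel":[0,1,-11],"angular":[0.2,-0.3,-84]},{"hand":0.6,"travel":[0,1,-11],"angular":[0.2,-0.3,-84]}]'
python3 - <<'E'
from h import *
print(tcp()[0])
c=cam("wrist"); np.save("w3.npy",c,allow_pickle=True)
f=c["frame"][:,:,::-1]
d=proj(c,[454,-223,18])[0]; e=proj(c,[440,130,40])[0]; print(d,e)
def t(x,y,w,h,s): x=max(0,int(x));y=max(0,int(y));print(x,y);return cv2.resize(f[y:y+h,x:x+w],(w*s,h*s),interpolation=cv2.INTER_CUBIC)
A=t(d[0]-70,d[1]-45,160,90,5);B=t(e[0]-80,e[1]-50,160,100,3)
B=cv2.copyMakeBorder(B,0,0,0,800-B.shape[1],cv2.BORDER_CONSTANT)
cv2.imwrite("pics/z4.png",np.vstack([A,B])[:600])
E
```

```text
clock: 11.7
eef_pos: [425.6, -42.8, 299.2]
tool_rot: [-3.14, 0.0, 1.466]
force: [0.2, -0.8, 0.8]
width: 51.2
[425.64543027 -42.834315   299.1568171 ]
[211.346755   195.20538477] [440.79821852 166.232607  ]
141 150
360 116
```

View pics/z4.png

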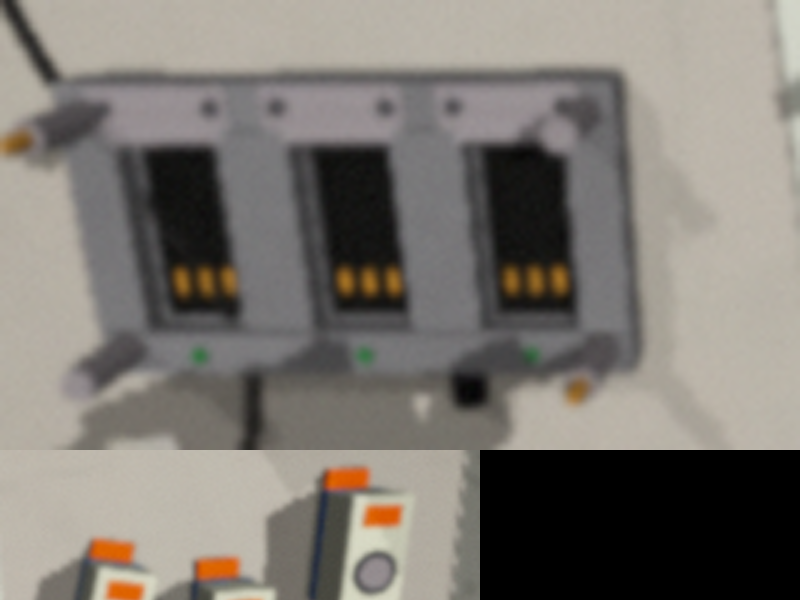

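The dock is open and empty. The lips are at the top of the image (-x, robot side), the same side as the cartridges' toes. I'll refine the dock pose from the pocket edges.

```bash
cat > dockfit.py <<'E'
from fit1 import *
c=np.load("w3.npy",allow_pickle=True).item()
m=[(x,y0+y,18) for y0 in(-55,0,55) for x in(-29,34) for y in(-16,16)]
px=[(120,147),(222,147),(150,328),(243,325),(290,145),(388,145),(318,328),(410,328),(463,145),(565,142),(485,328),(580,328)]
m+=[(-39,-78,60),(39,78,60)]; px+=[(15,142),(577,388)]
x,r=fit([(c,m,[(141+u/5,150+v/5) for u,v in px])],[455,-223,-.1]); print(x[:2].round(1),np.degrees(x[2]).round(2),r.tolist())
E
python3 dockfit.py
python3 - <<'E'
from h import *
for n in("scene","side","wrist"):
    cam(n); print(n,[(np.round(d["at"]),round(d["confidence"],2)) for d in ctrl.spot_point(n,"cartridge_1_mid")])
goto([441+5,70,110],down(78)); goto([457+5,130.5,110],down(88)); goto([418+5,195,110],down(87.3))
E
```

```text
[ 455.4 -223.3] -5.95 [[-0.6, -0.9], [-1.0, -1.0], [0.3, 0.4], [0.9, 1.0], [-0.1, -0.6], [0.6, -0.7], [-0.2, 0.4], [0.8, 0.4], [0.2, -0.8], [0.3, -0.2], [-0.2, 0.4], [0.3, 0.4], [-1.3, 0.4], [-0.3, 1.7]]
scene [(array([417., 195.,  15.]), 0.92)]
side [(array([420., 193.,  20.]), 0.84)]
wrist [(array([418., 193.,  19.]), 0.83)]
travel [11.42  0.86 18.95] ang [-0.05  0.    6.12]
travel [17.61  1.83 18.95] ang [-0.05  0.   -3.88]
travel [23.62 -2.71 18.95] ang [-0.05  0.   -3.18]
```

```bash
python3 -m creep '[{"hand":0.6,"travel":[4,0.3,3],"angular":[0,0,3]},{"hand":0.6,"travel":[8,0.6,7],"angular":[0,0,6.2]},{"hand":0.6,"travel":[11.3,0.95,11],"angular":[0,0,6.2]},{"hand":0.6,"travel":[11.3,0.95,15],"angular":[0,0,6.2]},{"hand":0.6,"travel":[11.3,0.95,18],"angular":[0,0,6.2]},{"hand":0.6,"travel":[11.3,0.95,18],"angular":[0,0,6.2]},{"hand":0.6,"travel":[11.3,0.95,18],"angular":[0,0,6.2]},{"hand":0.6,"travel":[11.3,0.95,18],"angular":[0,0,6.2]}]'
python3 - <<'E'
from h import *
c=cam("wrist"); print([(np.round(d["at"],1),round(d["confidence"],2)) for d in ctrl.spot_point("wrist","cartridge_1_mid")])
goto([446.9,68.5,16],down(77.8))
y=np.radians(-12.2);Rz=R.from_euler('z',y)
P=Rz.apply([(33,-15,40),(33,15,40),(-23,15,40),(-23,-15,40),(-33,-11,5),(-33,11,5)])+[442,69.6,0]
f=c["frame"].copy()
for p in proj(c,P): cv2.circle(f,tuple(int(round(v)) for v in p),1,(255,0,0),-1)
c["frame"]=f; save(c,"a1.png",(220,100,440,260),3)
E
```

```text
clock: 12.85
eef_pos: [448.2, 68.4, 121.0]
tool_rot: [3.139, -0.001, 1.359]
force: [0.8, 0.5, 0.3]
width: 50.8
[(array([416.9, 194.7,  17.4]), 0.6)]
travel [-0.06 -0.13 10.51] ang [ 0.13 -0.08  0.1 ]
```

View pics/a1.png

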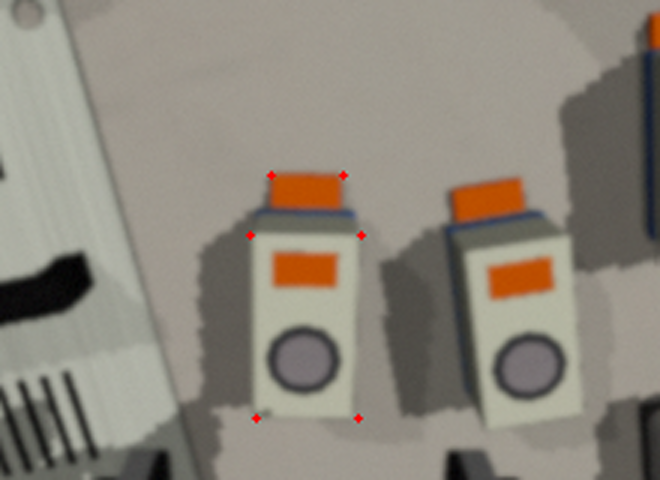

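The red predicted corners lie on cartridge A to within about 0.5 mm, so the wrist calibration is good. Descending to grip.

```bash
python3 -m creep '[{"hand":0.6,"travel":[-0.1,-0.13,4],"angular":[0.1,0,0.1]},{"hand":0.6,"travel":[-0.1,-0.13,7.5],"angular":[0.1,0,0.1]},{"hand":0.6,"travel":[-0.1,-0.13,10.5],"angular":[0.1,0,0.1]},{"hand":0.6,"travel":[-0.1,-0.13,10.5],"angular":[0.1,0,0.1]},{"hand":0.6,"travel":[-0.1,-0.13,10.5],"angular":[0.1,0,0.1]},{"hand":0.3,"travel":[-0.1,-0.13,10.5],"angular":[0.1,0,0.1]},{"hand":0,"travel":[-0.1,-0.13,10.5],"angular":[0.1,0,0.1]},{"hand":0,"travel":[-0.1,-0.13,10.5],"angular":[0.1,0,0.1]},{"hand":0,"travel":[-0.1,-0.13,10.5],"angular":[0.1,0,0.1]},{"hand":0,"travel":[-0.1,-0.13,10.5],"angular":[0.1,0,0.1]}]'
python3 - <<'E'
from h import *
goto([448,68.5,110],down(77.8)); print(ctrl.read_state()["qpos"].round(2))
E
```

```text
clock: 13.95
eef_pos: [448.6, 68.0, 18.1]
tool_rot: [3.136, -0.003, 1.358]
force: [-0.7, -0.1, 5.3]
width: 29.1
travel [ 0.06 -0.02 -9.19] ang [ 0.29 -0.14 -0.  ]
[-0.37  0.77  0.24  2.21 -0.79  0.23  1.93]
```

Run:
```python
from h import *
from scipy.optimize import least_squares
c=np.load("w1.npy",allow_pickle=True).item(); S=cam("scene");D=cam("side")
for s,d in (((332,83),None),((332,83),(314,117))):
    q=least_squares(lambda p:np.r_[proj(S,p)[0]-s,proj(c,p)[0]-(315,293)],[520,-70,250]);print("boxtop",q.x.round(),q.fun.round(1))
print(toz(S,[(330,213)],0),toz(D,[(313,213)],0),toz(c,[(320,198),(420,228)],0))
```

```text
boxtop [487. -62. 314.] [15.  15.5  1.4  6.4]
boxtop [487. -62. 314.] [15.  15.5  1.4  6.4]
[[522.01066848 -76.61392496   0.        ]] [[519.0025958  -74.19400513   0.        ]] [[527.80725829 -66.27847049   0.        ]
 [599.10549089 100.24712765   0.        ]]
```

Run:
```python
from h import *
S=cam("scene");D=cam("side")
for z in(0,150,200,250,300): print(z,proj(S,(523,-73,z)),proj(D,(521,-73,z)))
```

```text
0 [[328.7085292  213.65962797]] [[312.12687345 213.27280397]]
150 [[331.02363181 161.71032997]] [[310.34142844 161.69281305]]
200 [[331.91283856 141.70429522]] [[309.66215449 142.09099336]]
250 [[332.8719568  120.09211548]] [[308.93298075 121.06254635]]
300 [[333.90918368  96.68072326]] [[308.1480945   98.44279112]]
```

```bash
cat >> h.py <<'E'
PHI=np.radians(20)
M=R.from_matrix(np.array([[0,np.cos(PHI),-np.sin(PHI)],[1,0,0],[0,-np.sin(PHI),-np.cos(PHI)]]))
G=np.array([2,0,18.])
def cart(o,yaw,th=0,g=G):
    """cartridge underside-centre origin o (world), yaw deg, toe-down th deg -> TCP pos, rot"""
    Rc=R.from_euler('z',yaw,degrees=True)*R.from_euler('y',-th,degrees=True)
    return np.array(o)+Rc.apply(g),Rc*M
E
python3 -m creep '[{"hand":0.3,"travel":[0,0,0],"angular":[0,0,0]},{"hand":0.6,"travel":[0,0,0],"angular":[0,0,0]},{"hand":0.6,"travel":[0,0,0],"angular":[0,0,0]},{"hand":0.6,"travel":[0,0,0],"angular":[0,0,0]},{"hand":0.6,"travel":[0,0,-4],"angular":[0,0,0]},{"hand":0.6,"travel":[0,0,-9],"angular":[0,0,0]},{"hand":0.6,"travel":[0,0,-13],"angular":[0,0,0]},{"hand":0.6,"travel":[0,0,-13],"angular":[0,0,0]},{"hand":0.6,"travel":[0,0,-13],"angular":[0,0,0]}]'
python3 - <<'E'
from h import *
p,r=cart([457.3,130.5,0],-1.8); goto(p+r.apply([0,0,-60]),r); print(p)
E
```

```text
clock: 15.05
eef_pos: [448.1, 68.4, 148.7]
tool_rot: [3.135, -0.004, 1.359]
force: [0.7, 0.4, -1.5]
width: 51.0
travel [6.64 1.76 7.47] ang [ 20.34  -1.98 -10.21]
[459.29901312 130.43717848  18.        ]
```

```bash
cat >> h.py <<'E'
def carts(c,z=40.):
    """cartridges seen: list of (origin xy, yaw deg) from orange bar and dark disc on top face (height z)"""
    f=c["frame"]; hsv=cv2.cvtColor(f,cv2.COLOR_RGB2HSV)
    def comps(m,lo,hi):
        n,l,st,ce=cv2.connectedComponentsWithStats(m.astype(np.uint8)); return [ce[i] for i in range(1,n) if lo<st[i,4]<hi]
    bars=comps((hsv[...,0]<16)&(hsv[...,1]>190)&(hsv[...,2]>150),25,1500)
    g=f.astype(int); dk=(g.max(2)-g.min(2)<30)&(g.max(2)<150)&(g.max(2)>60)
    discs=comps(dk,60,2500); out=[]
    for b in bars:
        B=toz(c,[b],z)[0]
        for d in discs:
            E=toz(c,[d],z)[0]; v=(E-B)[:2]; L=np.hypot(*v)
            if abs(L-27.6)<3: u=v/L; out.append(((B[:2]+12.3*u+E[:2]-15.3*u)/2,np.degrees(np.arctan2(u[1],u[0])),round(L,1)))
    return out
E
python3 -m creep '[{"hand":0.6,"travel":[2,0.5,0],"angular":[5,-0.5,-2.5]},{"hand":0.6,"travel":[4.5,1.2,1],"angular":[10,-1,-5]},{"hand":0.6,"travel":[6.6,1.8,3],"angular":[16,-1.5,-8]},{"hand":0.6,"travel":[6.6,1.8,5],"angular":[20.3,-2,-10.2]},{"hand":0.6,"travel":[6.6,1.8,5],"angular":[20.3,-2,-10.2]},{"hand":0.6,"travel":[6.6,1.8,5],"angular":[20.3,-2,-10.2]},{"hand":0.6,"travel":[6.6,1.8,5],"angular":[20.3,-2,-10.2]}]'
python3 - <<'E'
from h import *
c=cam("wrist"); np.save("w4.npy",c,allow_pickle=True); save(c,"w4.png",(150,50,500,350),2)
for o in carts(c): print(o)
print(ctrl.read_state()["qpos"].round(2))
p,r=cart([457.3,130.5,0],-1.8); goto(p,r);
E
```

```text
clock: 15.75
eef_pos: [479.1, 128.5, 99.6]
tool_rot: [-2.793, 0.001, 1.537]
force: [-0.7, -0.3, -0.5]
width: 51.3
(array([416.67686022, 194.27580735]), np.float64(-3.9803478516106456), np.float64(27.1))
(array([442.21065638,  69.85027502]), np.float64(-12.664068765209452), np.float64(27.0))
(array([456.06949581, 129.59172375]), np.float64(-2.180600886868911), np.float64(27.0))
[-0.55  0.83  0.51  1.76 -0.49  1.05  1.75]
travel [0.1 0.9 8.4] ang [ 0.09 -0.03 -0.11]
```

View pics/w4.png

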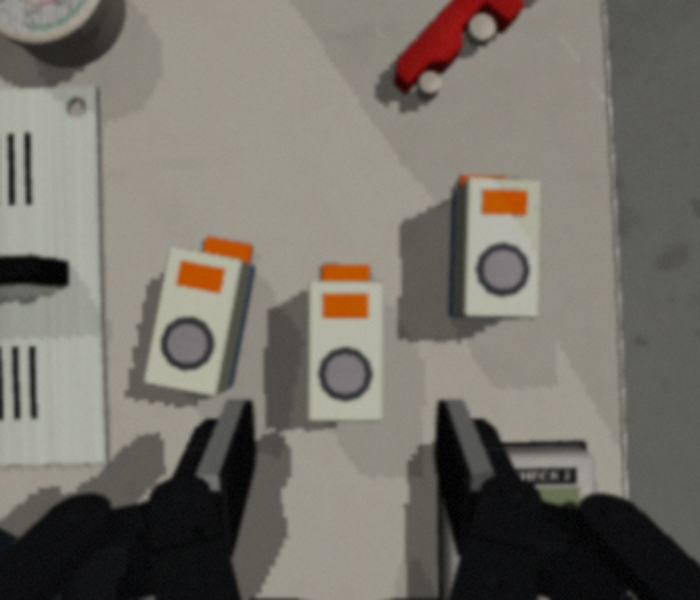

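The view shows B centred between the fingers (345,340), with A and C unchanged, and the automatic detector finds all three. Gripping B with the leaned tool.

```bash
python3 -m creep '[{"hand":0.6,"travel":[0.05,0.85,2],"angular":[0,0,0]},{"hand":0.6,"travel":[0.05,0.85,5],"angular":[0,0,0]},{"hand":0.6,"travel":[0.05,0.85,8.4],"angular":[0,0,0]},{"hand":0.6,"travel":[0.05,0.85,8.4],"angular":[0,0,0]},{"hand":0.6,"travel":[0.05,0.85,8.4],"angular":[0,0,0]},{"hand":0.3,"travel":[0.05,0.85,8.4],"angular":[0,0,0]},{"hand":0,"travel":[0.05,0.85,8.4],"angular":[0,0,0]},{"hand":0,"travel":[0.05,0.85,8.4],"angular":[0,0,0]},{"hand":0,"travel":[0.05,0.85,8.4],"angular":[0,0,0]},{"hand":0,"travel":[0.05,0.85,8.4],"angular":[0,0,0]}]'
python3 - <<'E'
from h import *
print(ctrl.read_state()["qpos"].round(2)); p,r=tcp(); Rc=r*M.inv()
print("cart rot",Rc.as_euler('zyx',degrees=True).round(2),"origin rel",(R.from_euler('z',2,degrees=True).apply(p-[456.6,130,0])).round(1))
E
```

```text
clock: 16.8
eef_pos: [460.9, 130.0, 20.1]
tool_rot: [-2.798, -0.001, 1.537]
force: [0.8, -0.1, 6.7]
width: 29.0
[-0.53  0.93  0.44  1.84 -0.57  0.87  1.81]
cart rot [-1.92 -0.32  0.04] origin rel [ 4.3  0.2 20.1]
```

```bash
python3 -m creep '[{"hand":0,"travel":[0,-0.7,-1.9],"angular":[0,0,0]},{"hand":0,"travel":[0,-1.7,-4.7],"angular":[0,0,0]},{"hand":0,"travel":[0,-3.1,-8.5],"angular":[0,0,0]},{"hand":0,"travel":[0,-3.1,-8.5],"angular":[0,0,0]},{"hand":0,"travel":[0,-3.1,-8.5],"angular":[0,0,0]}]'
python3 - <<'E'
from h import *
c=cam("wrist"); save(c,"w5.png")
s=ctrl.read_state(); print(s["force"].round(1),s["width"])
dy=np.radians(-5.95); Rd=R.from_euler('z',dy)
g=np.array([4.3,0,20.])
def T(xT,zT,th,yp): # toe tip position in pocket coords -> cart origin
    t=np.radians(th); o=np.array([xT+33*np.cos(t),yp,zT+6+33*np.sin(t)]); return cart(Rd.apply(o)+[455.4,-223.5,0],-5.95,th,g)
goto(*T(-20,70,20,0)); goto([470,-50,120],down(84))
E
```

```text
clock: 17.3
eef_pos: [461.5, 130.3, 112.0]
tool_rot: [-2.802, -0.002, 1.537]
force: [-0.1, 0.3, -2.2]
width: 28.2
[-0.3 -0.1 -0.8] 28.984682629239252
travel [-35.43   1.49  -0.22] ang [-19.6    0.6    4.01]
travel [-17.98   1.14  -1.39] ang [-19.6    0.61   4.06]
```

```bash
cat > tgt.py <<'E'
from h import *
import sys
DK=np.array([455.4,-223.5,0]); DY=-5.95
def T(xT,zT,th,yp,g): # toe tip position in pocket coords
    t=np.radians(th); Rd=R.from_euler('z',DY,degrees=True); o=np.array([xT+33*np.cos(t),yp,zT+6+33*np.sin(t)]); return cart(Rd.apply(o)+DK,DY,th,np.array(g))
def where(yp,g): # current toe tip in pocket coords, tilt, yaw rel
    p,r=tcp(); Rc=r*M.inv(); o=p-Rc.apply(g); tip=o+Rc.apply([-33,0,0]); Rd=R.from_euler('z',DY,degrees=True)
    e=(Rd.inv()*Rc).as_euler('zyx',degrees=True); q=Rd.inv().apply(tip-DK)-[0,yp,6]; print("tip",q.round(1),"yaw,pitch,roll",e.round(2),"F",Rd.inv().apply(ctrl.read_state()["force"]).round(1),"w",round(ctrl.read_state()["width"],1),"q6",ctrl.read_state()["qpos"][[4,5,6]].round(2))
E
python3 -c "
from tgt import *
goto(*T(-20,70,20,-55,[4.3,0,20]))"
python3 -m creep '[{"hand":0,"travel":[-3,0,0],"angular":[-2,0,0.4]},{"hand":0,"travel":[-7,0.2,0],"angular":[-5,0.1,1]},{"hand":0,"travel":[-11,0.4,0],"angular":[-9,0.2,1.8]},{"hand":0,"travel":[-15,0.6,0],"angular":[-13,0.4,2.6]},{"hand":0,"travel":[-19,0.8,0],"angular":[-17,0.5,3.4]},{"hand":0,"travel":[-23,1,0],"angular":[-19.6,0.6,4]},{"hand":0,"travel":[-27,1.2,0],"angular":[-19.6,0.6,4]},{"hand":0,"travel":[-31,1.3,0],"angular":[-19.6,0.6,4]},{"hand":0,"travel":[-35,1.5,0],"angular":[-19.6,0.6,4]},{"hand":0,"travel":[-38,1.5,0],"angular":[-19.6,0.6,4]},{"hand":0,"travel":[-40.9,1.6,0],"angular":[-19.6,0.6,4]},{"hand":0,"travel":[-40.9,1.6,0],"angular":[-19.6,0.6,4]},{"hand":0,"travel":[-40.9,1.6,0],"angular":[-19.6,0.6,4]},{"hand":0,"travel":[-40.9,1.6,0],"angular":[-19.6,0.6,4]},{"hand":0,"travel":[-40.9,1.6,0],"angular":[-19.6,0.6,4]}]'
python3 - <<'E'
from tgt import *
g=[4.3,0,20]; where(-55,g); goto(*T(-20,70,20,-55,g))
c=cam("wrist"); save(c,"w6.png",(100,20,540,350),1.8); np.save("w6.npy",c,allow_pickle=True)
E
```

```text
travel [-40.92   1.12  -0.1 ] ang [-19.6    0.6    4.01]
clock: 18.85
eef_pos: [462.0, -277.4, 104.5]
tool_rot: [-3.141, -0.001, 1.469]
force: [-0.0, -0.3, -0.2]
width: 28.8
tip [-16.1   2.1  67. ] yaw,pitch,roll [  0.13 -19.94   0.12] F [-0.  -0.3 -0.2] w 28.8 q6 [-0.51  0.61  2.46]
travel [-0.21 -0.4  -0.3 ] ang [-0.06 -0.08  0.12]
```

View pics/w6.png

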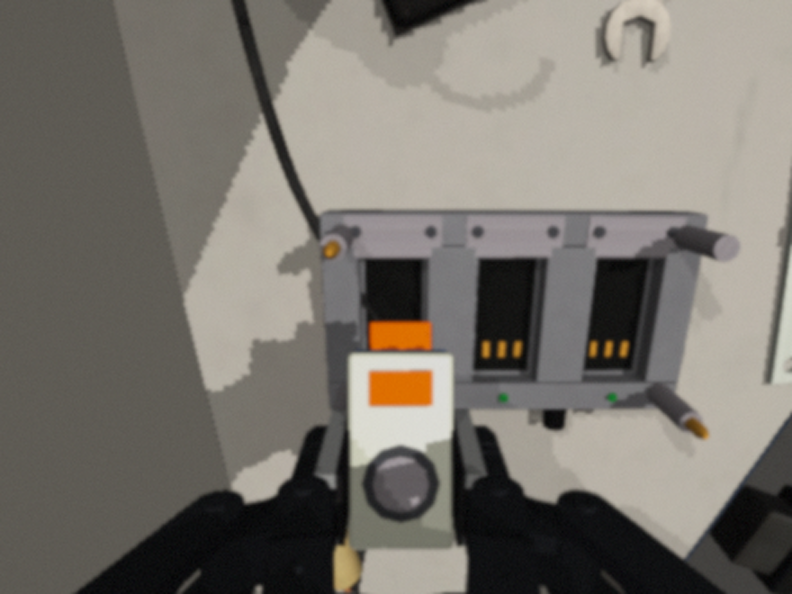

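```bash
cat > edge.py <<'E'
from fit1 import *
from scipy.ndimage import map_coordinates, gaussian_filter
def edgefit(c,x0,lines,w=3.0):
    """lines: list of (p0,p1,sign) in dock coords; fits x,y,yaw"""
    g=gaussian_filter(c["frame"].astype(float).sum(2),0.7); x=np.array(x0,float); t=np.arange(-w,w+.01,.2)
    for it in range(6):
        rows=[];
        def W(p,m): cc,s=np.cos(p[2]),np.sin(p[2]); m=np.atleast_2d(m); return np.c_[p[0]+cc*m[:,0]-s*m[:,1],p[1]+s*m[:,0]+cc*m[:,1],m[:,2]]
        A=[];b=[];info=[]
        for i,(p0,p1,_) in enumerate(lines):
            m=np.linspace(p0,p1,15); P=proj(c,W(x,m)); d=P[-1]-P[0]; n=np.array([-d[1],d[0]])/np.hypot(*d)
            for k in range(15):
                q=P[k]+t[:,None]*n; v=map_coordinates(g,[q[:,1],q[:,0]],order=1); gr=np.abs(np.gradient(v)); j=gr.argmax()
                if gr[j]<3 or j in(0,len(t)-1): continue
                J=[(proj(c,W(x+e,m[k]))[0]-P[k])@n/h for e,h in ((np.array([1,0,0]),1),(np.array([0,1,0]),1),(np.array([0,0,.01]),.01))]
                A.append(J);b.append(t[j]);info.append(i)
        A=np.array(A);b=np.array(b); wt=1/np.maximum(1,np.abs(b-np.median(b))/0.7)
        x=x+np.linalg.lstsq(A*wt[:,None],b*wt,rcond=None)[0]; w=max(1.6,w*.8); t=np.arange(-w,w+.01,.2)
    info=np.array(info); return x,{i:(int((info==i).sum()),np.round(np.median(b[info==i]),2)) for i in set(info)}
E
python3 - <<'E'
from edge import *
c=np.load("w6.npy",allow_pickle=True).item()
L=[((-29,y-14,18),(-29,y+14,18),0) for y in(0,55)]+[((-26,y,18),(25,y,18),0) for y in(-16,39)]+[((-26,-39,18),(5,-39,18),0)]
x,i=edgefit(c,[455.4,-223.5,np.radians(-5.95)],L); print(x[:2].round(2),np.degrees(x[2]).round(2),i)
for s in([0,1,2,3],[0,1,2,4]):
  x,i=edgefit(c,[455.4,-223.5,np.radians(-5.95)],[L[k] for k in s]); print(x[:2].round(2),np.degrees(x[2]).round(2),i)
# held cartridge lateral: orange bar/toe centres in tool frame
p,r=tcp(); hsv=cv2.cvtColor(c["frame"],cv2.COLOR_RGB2HSV); m=((hsv[...,0]<16)&(hsv[...,1]>190)&(hsv[...,2]>150)).astype(np.uint8)
n,l,st,ce=cv2.connectedComponentsWithStats(m); print([(ce[k].round(1).tolist(),st[k].tolist()) for k in range(1,n) if st[k,4]>150])
g=[4.3,0,20.]; Rc=r*M.inv(); o=p-Rc.apply(g); print(proj(c,o+Rc.apply([[-12.3,0,40],[-28,0,5],[15.3,0,40]])))
E
```

```text
[ 455.79 -224.32] -5.43 {np.int64(0): (15, np.float64(-0.2)), np.int64(1): (15, np.float64(-0.0)), np.int64(2): (15, np.float64(-0.0)), np.int64(3): (15, np.float64(0.2)), np.int64(4): (14, np.float64(-0.2))}
[ 455.77 -224.43] -5.42 {np.int64(0): (15, np.float64(-0.2)), np.int64(1): (15, np.float64(-0.0)), np.int64(2): (15, np.float64(-0.2)), np.int64(3): (15, np.float64(-0.0))}
[ 455.88 -224.21] -5.31 {np.int64(0): (15, np.float64(-0.2)), np.int64(1): (15, np.float64(-0.0)), np.int64(2): (15, np.float64(-0.0)), np.int64(3): (13, np.float64(-0.0))}
[([321.7, 206.0], [305, 199, 34, 15, 501]), ([322.0, 235.5], [306, 227, 33, 18, 589])]
[[321.43629994 234.82661756]
 [321.55046379 205.05121059]
 [321.4627699  288.97351772]]
```

```bash
sed -i 's/^DK=.*/DK=np.array([455.8,-224.3,0]); DY=-5.5/' tgt.py
python3 - <<'E'
from tgt import *
g=[4.3,0,20]; where(-55,g)
for a in((-25,20,20),(-25,2,20),(-32,1.5,20)): goto(*T(*a,-55,g))
E
```

```text
tip [-16.8   2.8  67.2] yaw,pitch,roll [ -0.35 -19.96  -0.06] F [ 0.2  0.  -0.5] w 29.1 q6 [-0.51  0.61  2.46]
travel [-0.27 -0.82  4.72] ang [-0.04 -0.06 -0.33]
travel [-0.27 -0.82  6.52] ang [-0.04 -0.06 -0.33]
travel [-0.27 -1.52  6.57] ang [-0.04 -0.06 -0.33]
```

```bash
python3 -m creep '[{"hand":0,"travel":[-0.27,-0.82,1.5],"angular":[0,0,-0.3]},{"hand":0,"travel":[-0.27,-0.82,3.5],"angular":[0,0,-0.3]},{"hand":0,"travel":[-0.27,-0.82,4.7],"angular":[0,0,-0.3]},{"hand":0,"travel":[-0.27,-0.82,4.7],"angular":[0,0,-0.3]},{"hand":0,"travel":[-0.27,-0.82,4.7],"angular":[0,0,-0.3]}]'
python3 - <<'E'
from tgt import *
g=[4.3,0,20]; where(-55,g)
for a in((-25,2,20),(-32,1.5,20)): goto(*T(*a,-55,g))
E
```

```text
clock: 19.4
eef_pos: [454.0, -279.2, 57.9]
tool_rot: [-3.141, -0.001, 1.475]
force: [0.4, -0.4, -1.0]
width: 28.9
tip [-24.8   0.2  20.3] yaw,pitch,roll [-1.000e-02 -1.996e+01  5.000e-02] F [ 0.4 -0.3 -1. ] w 28.9 q6 [-0.57  0.5   2.52]
travel [-0.02 -0.02  1.83] ang [-0.04 -0.06 -0.01]
travel [-0.02 -0.72  1.88] ang [-0.04 -0.06 -0.01]
```

```bash
python3 -m creep '[{"hand":0,"travel":[-0.02,0,0.8],"angular":[0,0,0]},{"hand":0,"travel":[-0.02,0,1.4],"angular":[0,0,0]},{"hand":0,"travel":[-0.02,0,1.8],"angular":[0,0,0]},{"hand":0,"travel":[-0.02,0,1.8],"angular":[0,0,0]},{"hand":0,"travel":[-0.02,0,1.8],"angular":[0,0,0]}]'
python3 - <<'E'
from tgt import *
g=[4.3,0,20]; where(-55,g)
E
```

```text
clock: 19.9
eef_pos: [453.9, -279.5, 39.8]
tool_rot: [-3.141, -0.001, 1.474]
force: [0.8, 0.4, -0.6]
width: 28.8
tip [-24.9  -0.1   2.2] yaw,pitch,roll [ -0.02 -19.95   0.05] F [ 0.7  0.5 -0.6] w 28.8 q6 [-0.59  0.46  2.54]
```

Free entry with no contact. Now I'll slide the toe under the lip, in -x.

```bash
python3 -m creep '[{"hand":0,"travel":[0,-0.2,0.02],"angular":[0,0,0]},{"hand":0,"travel":[0,-0.4,0.04],"angular":[0,0,0]},{"hand":0,"travel":[0,-0.6,0.05],"angular":[0,0,0]},{"hand":0,"travel":[0,-0.75,0.05],"angular":[0,0,0]},{"hand":0,"travel":[0,-0.75,0.05],"angular":[0,0,0]},{"hand":0,"travel":[0,-0.75,0.05],"angular":[0,0,0]}]'
python3 - <<'E'
from tgt import *
g=[4.3,0,20]; where(-55,g)
for th in (15,10,5,2,0): goto(*T(-32.8,0.6 if th>2 else 0,th,-55,g))
E
```

```text
clock: 20.5
eef_pos: [446.4, -278.8, 39.3]
tool_rot: [-3.141, -0.001, 1.474]
force: [0.1, 0.0, -0.9]
width: 28.7
tip [-32.4  -0.1   1.8] yaw,pitch,roll [ -0.02 -19.96   0.05] F [ 0.1  0.  -0.9] w 28.7 q6 [-0.59  0.44  2.55]
travel [0.02 0.22 0.37] ang [ 4.96 -0.06 -0.02]
travel [0.02 0.46 0.65] ang [ 9.96 -0.06 -0.01]
travel [0.02 0.67 0.95] ang [ 1.496e+01 -6.000e-02 -1.000e-02]
travel [0.02 0.79 1.2 ] ang [ 1.796e+01 -6.000e-02 -1.000e-02]
travel [0.02 0.86 1.33] ang [ 1.996e+01 -6.000e-02 -1.000e-02]
```

```bash
python3 -m creep '[{"hand":0,"travel":[0.02,0.1,0.2],"angular":[2.5,0,0]},{"hand":0,"travel":[0.02,0.22,0.37],"angular":[5,0,0]},{"hand":0,"travel":[0.02,0.34,0.5],"angular":[7.5,0,0]},{"hand":0,"travel":[0.02,0.46,0.65],"angular":[10,0,0]},{"hand":0,"travel":[0.02,0.46,0.65],"angular":[10,0,0]},{"hand":0,"travel":[0.02,0.46,0.65],"angular":[10,0,0]}]'
python3 - <<'E'
from tgt import *
g=[4.3,0,20]; where(-55,g)
for th in (5,2,0): goto(*T(-32.8,0.6 if th>2 else 0,th,-55,g))
E
```

```text
clock: 21.1
eef_pos: [450.8, -278.9, 32.6]
tool_rot: [-2.967, -0.001, 1.475]
force: [-0.7, -0.2, -1.3]
width: 28.9
tip [-33.    0.2   0.4] yaw,pitch,roll [ 0.   -9.97  0.06] F [-0.7 -0.2 -1.3] w 28.9 q6 [-0.48  0.69  2.4 ]
travel [-0.02  0.28  0.23] ang [ 4.97 -0.05  0.01]
travel [-0.02  0.44  0.46] ang [ 7.97 -0.05  0.01]
travel [-0.02  0.53  0.57] ang [ 9.97 -0.05  0.02]
```

```bash
python3 -m creep '[{"hand":0,"travel":[-0.02,0.14,0.12],"angular":[2.5,0,0]},{"hand":0,"travel":[-0.02,0.28,0.24],"angular":[5,0,0]},{"hand":0,"travel":[-0.02,0.38,0.36],"angular":[7,0,0]},{"hand":0,"travel":[-0.02,0.48,0.5],"angular":[9,0,0]},{"hand":0,"travel":[-0.02,0.53,0.6],"angular":[10,0,0]},{"hand":0,"travel":[-0.02,0.53,0.6],"angular":[10,0,0]},{"hand":0,"travel":[-0.02,0.53,0.6],"angular":[10,0,0]}]'
python3 - <<'E'
from tgt import *
g=[4.3,0,20]; where(-55,g)
E
```

```text
clock: 21.8
eef_pos: [454.6, -279.5, 27.1]
tool_rot: [-2.793, -0.002, 1.474]
force: [0.4, 0.6, 6.6]
width: 29.0
tip [-33.2   0.    1.1] yaw,pitch,roll [-0.07 -0.03  0.12] F [0.3 0.6 6.6] w 29.0 q6 [-0.4   0.93  2.3 ]
```

```bash
python3 -m creep '[{"hand":0.48,"travel":[0,0,0],"angular":[0,0,0]},{"hand":0.48,"travel":[0,0,0],"angular":[0,0,0]},{"hand":0.48,"travel":[0,0,0],"angular":[0,0,0]},{"hand":0.48,"travel":[0,0,-2],"angular":[0,0,0]},{"hand":0.48,"travel":[0,0,-5],"angular":[0,0,0]},{"hand":0.48,"travel":[0,0,-8.5],"angular":[0,0,0]},{"hand":0.48,"travel":[0,0,-12],"angular":[-4,0,0]},{"hand":0.48,"travel":[0,0,-12],"angular":[-4,0,0]}]'
python3 - <<'E'
from tgt import *
Rd=R.from_euler('z',DY,degrees=True)
c=cam("wrist"); np.save("w7.npy",c,allow_pickle=True)
for o,y,l in carts(c,46): print("pocket coords",Rd.inv().apply(np.r_[o,0]-DK).round(1),round(y-DY,1),l)
for o,y,l in carts(c,40): print("bench",o.round(1),round(y,1),l)
for n in("side",):
  c=cam(n)
  for o,y,l in carts(c,40): print(n,o.round(1),round(y,1),l)
E
```

```text
clock: 22.6
eef_pos: [497.5, -286.3, 144.4]
tool_rot: [-2.872, 0.002, 1.473]
force: [0.3, -0.3, 0.4]
width: 41.0
pocket coords [ -1.2 -53.9   0. ] 0.2 27.0
bench [ 449.3 -277.7] -5.3 27.6
```

Run:
```python
from tgt import *
goto([430,-230,170],down(86)); goto([430,-40,170],down(86))
p,r=cart([418.2,194.8,0],-2.7); goto(p-r.apply([0,0,60]),r)
```

```text
travel [ 4.72 -7.57 -0.9 ] ang [-15.89  -0.34  -1.57]
travel [23.63 -9.34 -0.35] ang [-15.89  -0.34  -1.57]
travel [46.98 -7.88  9.22] ang [ 4.11 -1.01 -2.72]
```

```bash
python3 -m creep '[{"hand":0.6,"travel":[1.5,-2.5,-0.3],"angular":[-5,0,-0.5]},{"hand":0.6,"travel":[3,-5,-0.6],"angular":[-10,0,-1]},{"hand":0.6,"travel":[4.7,-7.6,-0.9],"angular":[-15.9,-0.3,-1.6]},{"hand":0.6,"travel":[9,-8,-0.8],"angular":[-15.9,-0.3,-1.6]},{"hand":0.6,"travel":[13.5,-8.4,-0.7],"angular":[-15.9,-0.3,-1.6]},{"hand":0.6,"travel":[18,-8.8,-0.5],"angular":[-15.9,-0.3,-1.6]},{"hand":0.6,"travel":[22.5,-9.2,-0.4],"angular":[-15.9,-0.3,-1.6]},{"hand":0.6,"travel":[27,-9.3,-0.4],"angular":[-15.9,-0.3,-1.6]},{"hand":0.6,"travel":[31.5,-9.3,-0.4],"angular":[-15.9,-0.3,-1.6]},{"hand":0.6,"travel":[36,-9.3,-0.4],"angular":[-15.9,-0.3,-1.6]},{"hand":0.6,"travel":[36,-9.3,-0.4],"angular":[-15.9,-0.3,-1.6]},{"hand":0.6,"travel":[36,-9.3,-0.4],"angular":[-15.9,-0.3,-1.6]},{"hand":0.6,"travel":[36,-9.3,-0.4],"angular":[-15.9,-0.3,-1.6]}]'
python3 - <<'E'
from tgt import *
c=cam("wrist")
for o,y,l in carts(c,40): print("bench",o.round(1),round(y,1),l)
p,r=cart([418.2,194.8,0],-2.7); goto(p-r.apply([0,0,60]),r)
E
```

```text
clock: 24.0
eef_pos: [441.8, 81.6, 170.0]
tool_rot: [-3.14, 0.001, 1.5]
force: [0.0, -0.5, -0.8]
width: 51.1
bench [417.  194.3] -3.9 27.3
bench [442.5  70.1] -12.9 26.9
travel [11.21 -0.93  9.58] ang [19.94 -0.23 -1.43]
```

```bash
python3 -m creep '[{"hand":0.6,"travel":[4,-0.3,1],"angular":[5,0,0]},{"hand":0.6,"travel":[8,-0.6,3],"angular":[11,0,-1]},{"hand":0.6,"travel":[11.2,-0.9,5],"angular":[17,0,-1.7]},{"hand":0.6,"travel":[11.2,-0.9,6],"angular":[20,-0.2,-1.7]},{"hand":0.6,"travel":[11.2,-0.9,6],"angular":[20,-0.2,-1.7]},{"hand":0.6,"travel":[11.2,-0.9,6],"angular":[20,-0.2,-1.7]}]'
python3 - <<'E'
from tgt import *
c=cam("wrist"); save(c,"w8.png")
for o,y,l in carts(c,40): print("bench",o.round(1),round(y,1),l)
p,r=cart([418,194.6,0],-3.3); goto(p,r)
E
```

```text
clock: 24.65
eef_pos: [441.2, 191.3, 110.1]
tool_rot: [-2.792, 0.0, 1.524]
force: [-0.9, -1.2, 0.0]
width: 51.0
bench [417. 194.] -4.1 27.0
bench [442.4  69.4] -13.3 27.2
travel [0.18 1.19 9.44] ang [-0.01  0.2   0.63]
```

```bash
python3 -m creep '[{"hand":0.6,"travel":[0.15,1.2,2],"angular":[0,0.2,0.7]},{"hand":0.6,"travel":[0.15,1.2,5],"angular":[0,0.2,0.7]},{"hand":0.6,"travel":[0.15,1.2,9.45],"angular":[0,0.2,0.7]},{"hand":0.6,"travel":[0.15,1.2,9.45],"angular":[0,0.2,0.7]},{"hand":0.6,"travel":[0.15,1.2,9.45],"angular":[0,0.2,0.7]},{"hand":0.3,"travel":[0.15,1.2,9.45],"angular":[0,0.2,0.7]},{"hand":0,"travel":[0.15,1.2,9.45],"angular":[0,0.2,0.7]},{"hand":0,"travel":[0.15,1.2,9.45],"angular":[0,0.2,0.7]},{"hand":0,"travel":[0.15,1.2,9.45],"angular":[0,0.2,0.7]},{"hand":0,"travel":[0.15,1.2,9.45],"angular":[0,0.2,0.7]}]'
python3 - <<'E'
from tgt import *
p,r=tcp(); Rc=r*M.inv()
print("cart rot",Rc.as_euler('zyx',degrees=True).round(2),"g",(R.from_euler('z',3.4,degrees=True).apply(p-[418,194.4,0])).round(1))
E
python3 -m creep '[{"hand":0,"travel":[0,-0.7,-1.9],"angular":[0,0,0]},{"hand":0,"travel":[0,-1.7,-4.7],"angular":[0,0,0]},{"hand":0,"travel":[0,-3.1,-8.5],"angular":[0,0,0]},{"hand":0,"travel":[0,-3.1,-8.5],"angular":[0,0,0]},{"hand":0,"travel":[0,-3.1,-8.5],"angular":[0,0,0]}]'
python3 -c "
from tgt import *
goto([430,60,125],down(84.5)); goto([445,-100,125],down(84.5)); goto(*T(-20,72,20,0,[4.3,0,20]))"
```

```text
clock: 25.7
eef_pos: [422.5, 194.2, 20.0]
tool_rot: [-2.797, -0.001, 1.511]
force: [0.9, -0.9, 6.5]
width: 28.9
cart rot [-3.4  -0.25  0.05] g [ 4.5  0.  20. ]
clock: 26.2
eef_pos: [423.3, 194.5, 111.9]
tool_rot: [-2.801, -0.003, 1.512]
force: [-0.5, -0.6, -1.7]
width: 28.9
travel [-13.38   0.93  -1.76] ang [-19.54   0.18   2.12]
travel [-29.27   3.21  -2.62] ang [-19.54   0.18   2.12]
travel [-41.65   6.2   -2.09] ang [-19.54   0.18   2.12]
```

```bash
python3 -m creep '[{"hand":0,"travel":[-3,0.2,-0.3],"angular":[-4,0,0.4]},{"hand":0,"travel":[-7,0.4,-0.8],"angular":[-10,0,1]},{"hand":0,"travel":[-11,0.7,-1.4],"angular":[-16,0.1,1.6]},{"hand":0,"travel":[-15,1.1,-1.8],"angular":[-19.5,0.2,2.1]},{"hand":0,"travel":[-19.5,1.7,-2],"angular":[-19.5,0.2,2.1]},{"hand":0,"travel":[-24,2.4,-2.1],"angular":[-19.5,0.2,2.1]},{"hand":0,"travel":[-28.5,3.2,-2.1],"angular":[-19.5,0.2,2.1]},{"hand":0,"travel":[-33,4.2,-2.1],"angular":[-19.5,0.2,2.1]},{"hand":0,"travel":[-37.5,5.3,-2.1],"angular":[-19.5,0.2,2.1]},{"hand":0,"travel":[-40.5,6,-2.1],"angular":[-19.5,0.2,2.1]},{"hand":0,"travel":[-41.6,6.2,-2.1],"angular":[-19.5,0.2,2.1]},{"hand":0,"travel":[-41.6,6.2,-2.1],"angular":[-19.5,0.2,2.1]},{"hand":0,"travel":[-41.6,6.2,-2.1],"angular":[-19.5,0.2,2.1]},{"hand":0,"travel":[-41.6,6.2,-2.1],"angular":[-19.5,0.2,2.1]}]'
python3 - <<'E'
from edge import *
from tgt import *
g=[4.5,0,20]; where(0,g)
c=cam("wrist"); save(c,"w9.png"); np.save("w9.npy",c,allow_pickle=True)
L=[((-29,y-12,18),(-29,y+12,18),0) for y in(0,55)]+[((-26,39,18),(25,39,18),0),((-26,-16,18),(0,-16,18),0),((-26,16,18),(0,16,18),0)]
x,i=edgefit(c,[455.8,-224,np.radians(-5.6)],L); print(x[:2].round(2),np.degrees(x[2]).round(2),i)
x,i=edgefit(c,[455.8,-224,np.radians(-5.6)],L[:3]); print(x[:2].round(2),np.degrees(x[2]).round(2),i)
for k in((-25,20,20),(-25,2,20)): goto(*T(*k,0,g))
p,r=tcp(); hsv=cv2.cvtColor(c["frame"],cv2.COLOR_RGB2HSV); m=((hsv[...,0]<16)&(hsv[...,1]>190)&(hsv[...,2]>150)).astype(np.uint8)
n,l,st,ce=cv2.connectedComponentsWithStats(m); print([(ce[k].round(1).tolist(),st[k,4]) for k in range(1,n) if st[k,4]>150])
Rc=r*M.inv(); o=p-Rc.apply(g); print(proj(c,o+Rc.apply([[-12.3,0,40],[-28,0,5]])))
E
```

```text
clock: 27.6
eef_pos: [463.8, -222.1, 109.3]
tool_rot: [-3.139, -0.002, 1.478]
force: [0.7, 0.2, -1.3]
width: 28.6
tip [-20.7   2.9  71.8] yaw,pitch,roll [  0.17 -19.88   0.19] F [ 0.7  0.3 -1.3] w 28.6 q6 [-0.54  0.59  2.41]
[ 455.89 -224.45] -5.94 {np.int64(0): (15, np.float64(-0.0)), np.int64(1): (15, np.float64(0.2)), np.int64(2): (15, np.float64(-0.2)), np.int64(3): (11, np.float64(0.8)), np.int64(4): (14, np.float64(-0.1))}
[ 455.9  -224.27] -5.99 {np.int64(0): (15, np.float64(-0.0)), np.int64(1): (15, np.float64(-0.0)), np.int64(2): (15, np.float64(-0.0))}
travel [-0.28 -0.45  5.19] ang [-0.1  -0.11  0.17]
travel [-0.29 -0.44  6.99] ang [-0.1  -0.11  0.17]
[([247.8, 194.4], np.int32(214)), ([322.1, 204.3], np.int32(508)), ([322.0, 234.0], np.int32(561))]
[[321.49011545 234.50052818]
 [321.59217954 204.79807477]]
```

```bash
sed -i 's/DY=-5.5$/DY=-5.75/' tgt.py; python3 -m creep '[{"hand":0,"travel":[-0.28,-0.45,1.5],"angular":[-0.1,-0.1,0.4]},{"hand":0,"travel":[-0.28,-0.45,3.5],"angular":[-0.1,-0.1,0.4]},{"hand":0,"travel":[-0.28,-0.45,5.2],"angular":[-0.1,-0.1,0.4]},{"hand":0,"travel":[-0.28,-0.45,6.3],"angular":[-0.1,-0.1,0.4]},{"hand":0,"travel":[-0.28,-0.45,6.95],"angular":[-0.1,-0.1,0.4]},{"hand":0,"travel":[-0.28,-0.45,6.95],"angular":[-0.1,-0.1,0.4]},{"hand":0,"travel":[-0.28,-0.45,6.95],"angular":[-0.1,-0.1,0.4]}]'
python3 - <<'E'
from tgt import *
g=[4.5,0,20]; where(0,g)
for k in((-32.5,1.5,20),(-32.9,0.6,15),(-33,.5,10),(-33,0.3,5),(-33,0,0)): goto(*T(*k,0,g))
E
```

```text
clock: 28.35
eef_pos: [459.4, -224.5, 40.4]
tool_rot: [3.141, -0.0, 1.471]
force: [0.1, 0.8, -0.8]
width: 29.1
tip [-24.8   0.1   2.7] yaw,pitch,roll [ 3.000e-02 -2.003e+01  2.000e-02] F [ 0.   0.8 -0.8] w 29.1 q6 [-0.63  0.42  2.49]
travel [-0.01 -0.77  0.12] ang [ 0.03 -0.    0.03]
travel [-0.01 -0.55  0.47] ang [ 5.03 -0.    0.03]
travel [-0.01 -0.32  0.77] ang [10.03 -0.    0.03]
travel [-0.01 -0.1   1.09] ang [15.03 -0.    0.03]
travel [-0.01  0.09  1.44] ang [20.03  0.    0.03]
```

```bash
python3 -m creep '[{"hand":0,"travel":[0,-0.3,0.05],"angular":[0,0,0]},{"hand":0,"travel":[0,-0.6,0.1],"angular":[0,0,0]},{"hand":0,"travel":[0,-0.77,0.12],"angular":[0,0,0]},{"hand":0,"travel":[0,-0.77,0.12],"angular":[0,0,0]},{"hand":0,"travel":[0,-0.66,0.3],"angular":[2.5,0,0]},{"hand":0,"travel":[0,-0.55,0.47],"angular":[5,0,0]},{"hand":0,"travel":[0,-0.43,0.62],"angular":[7.5,0,0]},{"hand":0,"travel":[0,-0.32,0.77],"angular":[10,0,0]},{"hand":0,"travel":[0,-0.32,0.77],"angular":[10,0,0]},{"hand":0,"travel":[0,-0.32,0.77],"angular":[10,0,0]}]'
python3 - <<'E'
from tgt import *
g=[4.5,0,20]; where(0,g)
for k in((-33,0.3,5),(-33,0,0)): goto(*T(*k,0,g))
E
```

```text
clock: 29.35
eef_pos: [455.9, -224.1, 32.5]
tool_rot: [-2.968, -0.0, 1.471]
force: [0.9, 0.6, -2.5]
width: 28.7
tip [-33.4   0.2   0.3] yaw,pitch,roll [ 4.000e-02 -1.004e+01  1.000e-02] F [ 0.8  0.7 -2.5] w 28.7 q6 [-0.53  0.67  2.36]
travel [-0.02  0.3   0.25] ang [5.04 0.   0.04]
travel [-0.02  0.55  0.56] ang [10.04  0.    0.04]
```

```bash
python3 -m creep '[{"hand":0,"travel":[-0.02,0.15,0.12],"angular":[2.5,0,0]},{"hand":0,"travel":[-0.02,0.3,0.25],"angular":[5,0,0]},{"hand":0,"travel":[-0.02,0.41,0.38],"angular":[7.2,0,0]},{"hand":0,"travel":[-0.02,0.5,0.5],"angular":[9,0,0]},{"hand":0,"travel":[-0.02,0.55,0.6],"angular":[10,0,0]},{"hand":0,"travel":[-0.02,0.55,0.6],"angular":[10,0,0]},{"hand":0,"travel":[-0.02,0.55,0.6],"angular":[10,0,0]}]'
python3 - <<'E'
from tgt import *
g=[4.5,0,20]; where(0,g)
E
```

```text
clock: 30.05
eef_pos: [459.9, -224.7, 26.1]
tool_rot: [-2.794, -0.001, 1.47]
force: [0.2, 1.4, 2.7]
width: 28.8
tip [-33.4   0.1   0.1] yaw,pitch,roll [-0.02 -0.08  0.05] F [0.  1.4 2.7] w 28.8 q6 [-0.44  0.91  2.25]
```

Flat on the floor, with light contact. I'll release and move back, vertical and clear of the box.

```bash
python3 -m creep '[{"hand":0.46,"travel":[0,0,0],"angular":[0,0,0]},{"hand":0.46,"travel":[0,0,0],"angular":[0,0,0]},{"hand":0.46,"travel":[0,0,0],"angular":[0,0,0]},{"hand":0.46,"travel":[0,0,-2],"angular":[0,0,0]},{"hand":0.46,"travel":[0,0,-5],"angular":[0,0,0]},{"hand":0.46,"travel":[0,-2,-8.5],"angular":[-5,0,0]},{"hand":0.46,"travel":[0,-5,-12],"angular":[-12,0,0]},{"hand":0.46,"travel":[0,-7,-14],"angular":[-20,0,0]},{"hand":0.46,"travel":[0,-7,-14],"angular":[-20,0,0]},{"hand":0.46,"travel":[0,-7,-14],"angular":[-20,0,0]}]'
python3 - <<'E'
from tgt import *
Rd=R.from_euler('z',DY,degrees=True)
c=cam("wrist"); np.save("w10.npy",c,allow_pickle=True); save(c,"w10.png",(120,60,520,360),2)
for o,y,l in carts(c,46): print("pocket coords",Rd.inv().apply(np.r_[o,0]-DK).round(1),round(y-DY,1),l)
for o,y,l in carts(cam("side"),40): print("side",o.round(1),round(y,1),l)
for o,y,l in carts(cam("scene"),40): print("scene",o.round(1),round(y,1),l)
for n in("side","scene"): print([(np.round(d["at"]),round(d["confidence"],2)) for d in ctrl.spot_point(n,"cartridge_1_mid")])
goto([430,-40,170],down(86)); goto([446,69,125],down(77.7))
E
```

```text
clock: 31.05
eef_pos: [441.4, -222.9, 183.0]
tool_rot: [3.138, -0.002, 1.469]
force: [0.6, 0.8, 0.4]
width: 38.8
pocket coords [-43.8 286.5   0. ] -7.2 26.4
pocket coords [-1.3  0.1  0. ] -0.1 27.2
[]
[(array([ 456., -223.,   22.]), 0.6)]
travel [18.08 -3.06  1.05] ang [-0.03 -0.02 -1.68]
travel [29.08 -2.55  5.55] ang [-0.03 -0.02  6.62]
```

View pics/w10.png

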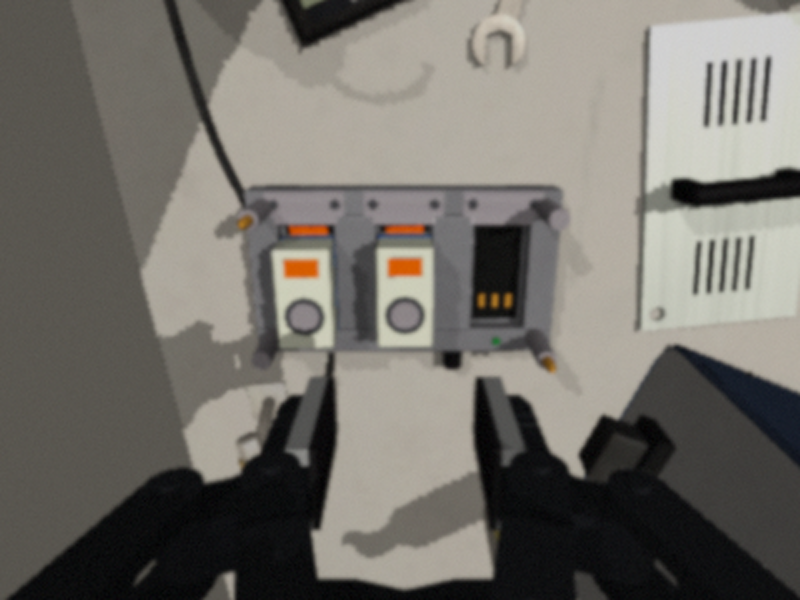

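Both cartridges lie flush in pockets 3 and 2, at (303,300) and (405,300). Pocket 1 is free. For A I'll first move it away from the box so the leaned grasp has room.

```bash
python3 -m creep '[{"hand":0.6,"travel":[4,-1,0],"angular":[0,0,0]},{"hand":0.6,"travel":[8.5,-2,0],"angular":[0,0,0]},{"hand":0.6,"travel":[13,-3,0.5],"angular":[0,0,2]},{"hand":0.6,"travel":[17,-3,1.5],"angular":[0,0,4]},{"hand":0.6,"travel":[21,-2.8,3],"angular":[0,0,6.6]},{"hand":0.6,"travel":[25.5,-2.6,4.5],"angular":[0,0,6.6]},{"hand":0.6,"travel":[29.1,-2.55,5.5],"angular":[0,0,6.6]},{"hand":0.6,"travel":[29.1,-2.55,5.5],"angular":[0,0,6.6]},{"hand":0.6,"travel":[29.1,-2.55,5.5],"angular":[0,0,6.6]},{"hand":0.6,"travel":[29.1,-2.55,5.5],"angular":[0,0,6.6]}]'
python3 - <<'E'
from tgt import *
c=cam("wrist")
for o,y,l in carts(c,40): print("bench",o.round(1),round(y,1),l)
goto([447.5,68.5,20],down(77.7))
E
```

```text
clock: 32.3
eef_pos: [446.2, 67.9, 125.3]
tool_rot: [-3.141, 0.001, 1.355]
force: [0.1, -0.9, -0.5]
width: 51.1
bench [442.7  70.1] -13.1 27.0
travel [ 0.11  0.11 10.55] ang [-0.02  0.05 -0.11]
```

```bash
python3 -m creep '[{"hand":0.6,"travel":[0.1,0.1,4],"angular":[0,0,0]},{"hand":0.6,"travel":[0.1,0.1,8],"angular":[0,0,0]},{"hand":0.6,"travel":[0.1,0.1,10.5],"angular":[0,0,0]},{"hand":0.6,"travel":[0.1,0.1,10.5],"angular":[0,0,0]},{"hand":0.3,"travel":[0.1,0.1,10.5],"angular":[0,0,0]},{"hand":0,"travel":[0.1,0.1,10.5],"angular":[0,0,0]},{"hand":0,"travel":[0.1,0.1,10.5],"angular":[0,0,0]},{"hand":0,"travel":[0.1,0.1,10.5],"angular":[0,0,0]},{"hand":0,"travel":[0.1,0.1,10.5],"angular":[0,0,0]},{"hand":0,"travel":[0.1,0.1,9],"angular":[0,0,0]},{"hand":0,"travel":[0.1,0.1,7.5],"angular":[0,0,0]},{"hand":0,"travel":[0.1,0.1,7.5],"angular":[0,0,0]}]'
python3 - <<'E'
from tgt import *
goto([462,135,24],down(87)); print(ctrl.read_state()["qpos"].round(2))
E
```

```text
clock: 33.55
eef_pos: [448.6, 68.8, 52.1]
tool_rot: [3.139, -0.0, 1.355]
force: [0.3, 0.4, -1.4]
width: 28.8
travel [ 6.75 -0.11  2.81] ang [ 0.18  0.01 -9.35]
[-0.49  0.72  0.4   2.2  -0.82  0.36  1.97]
```

```bash
python3 -m creep '[{"hand":0,"travel":[3,0,0],"angular":[0,0,-4]},{"hand":0,"travel":[6.75,-0.1,0],"angular":[0.1,0,-9.3]},{"hand":0,"travel":[6.75,-0.1,1],"angular":[0.1,0,-9.3]},{"hand":0,"travel":[6.75,-0.1,2.2],"angular":[0.1,0,-9.3]},{"hand":0,"travel":[6.75,-0.1,2.9],"angular":[0.1,0,-9.3]},{"hand":0,"travel":[6.75,-0.1,3],"angular":[0.1,0,-9.3]},{"hand":0,"travel":[6.75,-0.1,3],"angular":[0.1,0,-9.3]},{"hand":0.6,"travel":[6.75,-0.1,3],"angular":[0.1,0,-9.3]},{"hand":0.6,"travel":[6.75,-0.1,3],"angular":[0.1,0,-9.3]},{"hand":0.6,"travel":[6.75,-0.1,3],"angular":[0.1,0,-9.3]},{"hand":0.6,"travel":[6.75,-0.1,3],"angular":[0.1,0,-9.3]},{"hand":0.6,"travel":[6.75,-0.1,-1],"angular":[0.1,0,-9.3]},{"hand":0.6,"travel":[6.75,-0.1,-5],"angular":[0.1,0,-9.3]},{"hand":0.6,"travel":[6.75,1.5,-5],"angular":[8,0,-9.3]},{"hand":0.6,"travel":[6.75,2.5,-5],"angular":[16,0,-9.3]},{"hand":0.6,"travel":[6.75,2.5,-5],"angular":[20,0,-9.3]},{"hand":0.6,"travel":[6.75,2.5,-5],"angular":[20,0,-9.3]},{"hand":0.6,"travel":[6.75,2.5,-5],"angular":[20,0,-9.3]}]'
python3 - <<'E'
from tgt import *
c=cam("wrist"); save(c,"w11.png")
for o,y,l in carts(c,40): print("bench",o.round(1),round(y,1),l,R.from_euler('z',-y+.0,degrees=True).apply([1,0,0])[:0]); p,r=cart([o[0]+.8,o[1]+.5,0],y+.5); goto(p,r)
E
```

```text
clock: 35.35
eef_pos: [486.6, 129.2, 101.7]
tool_rot: [-2.797, -0.027, 1.514]
force: [-0.3, -0.3, 0.1]
width: 51.2
bench [455.6 135.4] -3.1 27.0 []
travel [0.24 0.22 8.86] ang [ 0.23 -1.7  -0.04]
```

```bash
python3 -m creep '[{"hand":0.6,"travel":[0.22,0.22,2],"angular":[0.2,-1.7,0]},{"hand":0.6,"travel":[0.22,0.22,5],"angular":[0.2,-1.7,0]},{"hand":0.6,"travel":[0.22,0.22,8.85],"angular":[0.2,-1.7,0]},{"hand":0.6,"travel":[0.22,0.22,8.85],"angular":[0.2,-1.7,0]},{"hand":0.6,"travel":[0.22,0.22,8.85],"angular":[0.2,-1.7,0]},{"hand":0.3,"travel":[0.22,0.22,8.85],"angular":[0.2,-1.7,0]},{"hand":0,"travel":[0.22,0.22,8.85],"angular":[0.2,-1.7,0]},{"hand":0,"travel":[0.22,0.22,8.85],"angular":[0.2,-1.7,0]},{"hand":0,"travel":[0.22,0.22,8.85],"angular":[0.2,-1.7,0]},{"hand":0,"travel":[0.22,0.22,8.85],"angular":[0.2,-1.7,0]}]'
python3 - <<'E'
from tgt import *
p,r=tcp(); Rc=r*M.inv()
print("cart rot",Rc.as_euler('zyx',degrees=True).round(2),"g",(R.from_euler('z',2.6,degrees=True).apply(p-[456.4,135.7,0])).round(1))
E
python3 -m creep '[{"hand":0,"travel":[0,-0.7,-1.9],"angular":[0,0,0]},{"hand":0,"travel":[0,-1.7,-4.7],"angular":[0,0,0]},{"hand":0,"travel":[0,-3.1,-8.5],"angular":[0,0,0]},{"hand":0,"travel":[0,-3.1,-8.5],"angular":[0,0,0]},{"hand":0,"travel":[0,-3.1,-8.5],"angular":[0,0,0]}]'
python3 -c "
from tgt import *
goto([445,60,115],down(84.3)); goto([445,-100,115],down(84.3)); goto(*T(-20,72,20,55,[4.5,0,20]))"
```

```text
clock: 36.4
eef_pos: [460.4, 135.5, 19.9]
tool_rot: [-2.797, -0.001, 1.524]
force: [1.7, -0.2, 7.3]
width: 28.9
cart rot [-2.69 -0.25  0.04] g [ 4.   0.  19.9]
clock: 36.9
eef_pos: [461.0, 135.7, 111.5]
tool_rot: [-2.8, -0.002, 1.524]
force: [0.0, 0.2, -1.5]
width: 28.8
travel [-7.64 -1.29  0.07] ang [-19.57   0.39   3.  ]
travel [-23.62  -0.59  -0.22] ang [-19.57   0.39   3.  ]
travel [-30.54   2.22  -0.66] ang [-19.57   0.4    3.05]
```

```bash
python3 -m creep '[{"hand":0,"travel":[-1,-0.8,0],"angular":[-5,0.1,0.8]},{"hand":0,"travel":[-3,-1.2,0],"angular":[-11,0.2,1.6]},{"hand":0,"travel":[-7,-1.4,0],"angular":[-17,0.3,2.5]},{"hand":0,"travel":[-11,-1.3,0],"angular":[-19.5,0.4,3]},{"hand":0,"travel":[-15.5,-1.2,-0.1],"angular":[-19.5,0.4,3]},{"hand":0,"travel":[-20,-0.9,-0.2],"angular":[-19.5,0.4,3]},{"hand":0,"travel":[-24,-0.4,-0.4],"angular":[-19.5,0.4,3]},{"hand":0,"travel":[-27.5,1,-0.6],"angular":[-19.5,0.4,3]},{"hand":0,"travel":[-30.5,2.2,-0.7],"angular":[-19.5,0.4,3]},{"hand":0,"travel":[-30.7,2.2,-0.7],"angular":[-19.5,0.4,3]},{"hand":0,"travel":[-30.7,2.2,-0.7],"angular":[-19.5,0.4,3]},{"hand":0,"travel":[-30.7,2.2,-0.7],"angular":[-19.5,0.4,3]},{"hand":0,"travel":[-30.7,2.2,-0.7],"angular":[-19.5,0.4,3]}]'
python3 - <<'E'
from edge import *
from tgt import *
g=[4.2,0,20]; where(55,g)
c=cam("wrist"); save(c,"w12.png"); np.save("w12.npy",c,allow_pickle=True)
L=[((-29,y-12,18),(-29,y+12,18),0) for y in(55,)]+[((-26,39,18),(0,39,18),0),((-26,71,18),(0,71,18),0)]
for s in(L,L[:2],L[::2]):
  x,i=edgefit(c,[455.8,-224.3,np.radians(-5.75)],s); print(x[:2].round(2),np.degrees(x[2]).round(2),i)
for k in((-25,20,20),(-25,2,20)): goto(*T(*k,55,g))
p,r=tcp(); hsv=cv2.cvtColor(c["frame"],cv2.COLOR_RGB2HSV); m=((hsv[...,0]<16)&(hsv[...,1]>190)&(hsv[...,2]>150)).astype(np.uint8)
n,l,st,ce=cv2.connectedComponentsWithStats(m); print([(ce[k].round(1).tolist(),st[k,4]) for k in range(1,n) if st[k,4]>150])
Rc=r*M.inv(); o=p-Rc.apply(g); print(proj(c,o+Rc.apply([[-12.3,0,40],[-28,0,5]])))
E
```

```text
clock: 38.2
eef_pos: [469.1, -170.2, 109.6]
tool_rot: [-3.139, -0.001, 1.473]
force: [-0.6, 0.1, -1.0]
width: 28.3
tip [-20.4   0.1  72.2] yaw,pitch,roll [  0.17 -19.84   0.13] F [-0.6 -0.  -1. ] w 28.3 q6 [-0.6   0.58  2.37]
[ 456.96 -224.02] -4.54 {np.int64(0): (15, np.float64(-0.0)), np.int64(1): (6, np.float64(0.7)), np.int64(2): (15, np.float64(-0.4))}
[ 455.67 -225.16] -5.96 {np.int64(0): (15, np.float64(0.2)), np.int64(1): (15, np.float64(-0.0))}
[ 456.69 -223.98] -4.85 {np.int64(0): (15, np.float64(-0.0)), np.int64(1): (15, np.float64(-0.0))}
travel [-0.   -0.48  5.23] ang [-0.13 -0.06  0.16]
travel [-0.   -0.47  7.03] ang [-0.13 -0.06  0.16]
[([250.3, 193.5], np.int32(212)), ([180.8, 194.5], np.int32(210)), ([322.2, 205.9], np.int32(492)), ([322.0, 236.0], np.int32(564))]
[[321.57379483 235.16351871]
 [321.66697012 205.33239373]]
```

```bash
python3 -m creep '[{"hand":0,"travel":[0,-0.47,1.5],"angular":[-0.1,-0.1,0.2]},{"hand":0,"travel":[0,-0.47,3.5],"angular":[-0.1,-0.1,0.2]},{"hand":0,"travel":[0,-0.47,5.2],"angular":[-0.1,-0.1,0.2]},{"hand":0,"travel":[0,-0.47,6.3],"angular":[-0.1,-0.1,0.2]},{"hand":0,"travel":[0,-0.47,7],"angular":[-0.1,-0.1,0.2]},{"hand":0,"travel":[0,-0.47,7],"angular":[-0.1,-0.1,0.2]},{"hand":0,"travel":[0,-0.47,7],"angular":[-0.1,-0.1,0.2]}]'
python3 - <<'E'
from tgt import *
g=[4.2,0,20]; where(55,g)
for k in((-32.5,1.5,20),(-32.9,0.6,15),(-33,.5,10),(-33,0.3,5),(-33,0,0)): goto(*T(*k,55,g))
E
```

```text
clock: 38.95
eef_pos: [464.7, -169.9, 40.1]
tool_rot: [-3.142, 0.001, 1.47]
force: [1.5, -0.3, -1.0]
width: 28.8
tip [-24.7  -0.    2.6] yaw,pitch,roll [ -0.04 -20.    -0.06] F [ 1.5 -0.2 -1. ] w 28.8 q6 [-0.71  0.4   2.46]
travel [ 0.   -0.78  0.11] ang [-0.    0.04 -0.04]
travel [ 0.   -0.56  0.46] ang [ 5.    0.04 -0.04]
travel [ 0.   -0.33  0.75] ang [10.    0.04 -0.04]
travel [ 0.   -0.11  1.07] ang [15.    0.04 -0.04]
travel [0.   0.08 1.41] ang [20.    0.04 -0.04]
```

```bash
python3 -m creep '[{"hand":0,"travel":[0,-0.3,0.05],"angular":[0,0,0]},{"hand":0,"travel":[0,-0.6,0.1],"angular":[0,0,0]},{"hand":0,"travel":[0,-0.78,0.11],"angular":[0,0,0]},{"hand":0,"travel":[0,-0.78,0.11],"angular":[0,0,0]},{"hand":0,"travel":[0,-0.67,0.28],"angular":[2.5,0,0]},{"hand":0,"travel":[0,-0.56,0.46],"angular":[5,0,0]},{"hand":0,"travel":[0,-0.44,0.6],"angular":[7.5,0,0]},{"hand":0,"travel":[0,-0.33,0.75],"angular":[10,0,0]},{"hand":0,"travel":[0,-0.33,0.75],"angular":[10,0,0]},{"hand":0,"travel":[0,-0.33,0.75],"angular":[10,0,0]}]'
python3 - <<'E'
from tgt import *
g=[4.2,0,20]; where(55,g)
for k in((-33,0.3,5),(-33,0,0)): goto(*T(*k,55,g))
E
```

```text
clock: 39.95
eef_pos: [460.9, -169.5, 32.5]
tool_rot: [-2.967, 0.001, 1.47]
force: [-0.9, 0.3, -1.5]
width: 28.8
tip [-33.6   0.    0.3] yaw,pitch,roll [-0.03 -9.99 -0.05] F [-0.9  0.2 -1.5] w 28.8 q6 [-0.59  0.66  2.33]
travel [-0.    0.32  0.25] ang [ 4.99  0.04 -0.04]
travel [-0.    0.57  0.56] ang [ 9.99  0.04 -0.04]
```

```bash
python3 -m creep '[{"hand":0,"travel":[0,0.16,0.12],"angular":[2.5,0,0]},{"hand":0,"travel":[0,0.31,0.25],"angular":[5,0,0]},{"hand":0,"travel":[0,0.42,0.38],"angular":[7.2,0,0]},{"hand":0,"travel":[0,0.51,0.5],"angular":[9,0,0]},{"hand":0,"travel":[0,0.55,0.6],"angular":[10,0,0]},{"hand":0,"travel":[0,0.55,0.6],"angular":[10,0,0]},{"hand":0,"travel":[0,0.55,0.6],"angular":[10,0,0]}]'
python3 - <<'E'
from tgt import *
where(55,[4.2,0,20])
E
```

```text
clock: 40.65
eef_pos: [465.1, -169.8, 26.0]
tool_rot: [-2.793, 0.0, 1.469]
force: [0.8, 0.9, 0.9]
width: 28.7
tip [-33.4   0.2  -0. ] yaw,pitch,roll [-0.07 -0.04 -0.  ] F [0.7 0.9 0.9] w 28.7 q6 [-0.5   0.91  2.22]
```

```bash
python3 -m creep '[{"hand":0,"travel":[0,0.05,0.14],"angular":[0,0,0]},{"hand":0,"travel":[0,0.05,0.14],"angular":[0,0,0]},{"hand":0.46,"travel":[0,0,0],"angular":[0,0,0]},{"hand":0.46,"travel":[0,0,0],"angular":[0,0,0]},{"hand":0.46,"travel":[0,0,0],"angular":[0,0,0]},{"hand":0.46,"travel":[0,0,-2],"angular":[0,0,0]},{"hand":0.46,"travel":[0,0,-5],"angular":[0,0,0]},{"hand":0.46,"travel":[0,-2,-8.5],"angular":[-5,0,0]},{"hand":0.46,"travel":[0,-5,-12],"angular":[-12,0,0]},{"hand":0.46,"travel":[-1,-7,-15],"angular":[-20,0,0]},{"hand":0.46,"travel":[-1,-7,-15],"angular":[-20,0,0]},{"hand":0.46,"travel":[-1,-7,-15],"angular":[-20,0,0]}]'
python3 - <<'E'
from tgt import *
Rd=R.from_euler('z',DY,degrees=True)
c=cam("wrist"); np.save("w13.npy",c,allow_pickle=True); save(c,"w13.png",(120,60,540,360),1.9)
for o,y,l in carts(c,46): print("pocket coords",Rd.inv().apply(np.r_[o,0]-DK).round(1),round(y-DY,1),l)
for n in("wrist","side","scene"):
    cam(n); print(n,[(np.round(d["at"]),round(d["confidence"],2)) for d in ctrl.spot_point(n,"cartridge_1_mid")])
E
```

```text
clock: 41.85
eef_pos: [449.4, -178.2, 192.3]
tool_rot: [3.138, -0.001, 1.468]
force: [0.7, 0.6, 0.5]
width: 39.3
pocket coords [ -0.6 -54.4   0. ] 0.4 27.2
pocket coords [-0.6 55.3  0. ] -0.8 27.1
pocket coords [ 0.1 -0.3  0. ] -0.0 26.8
wrist [(array([ 455., -227.,   24.]), 0.85)]
side [(array([ 458., -226.,   29.]), 0.67)]
scene [(array([ 458., -224.,   24.]), 0.65)]
```

View pics/w13.png

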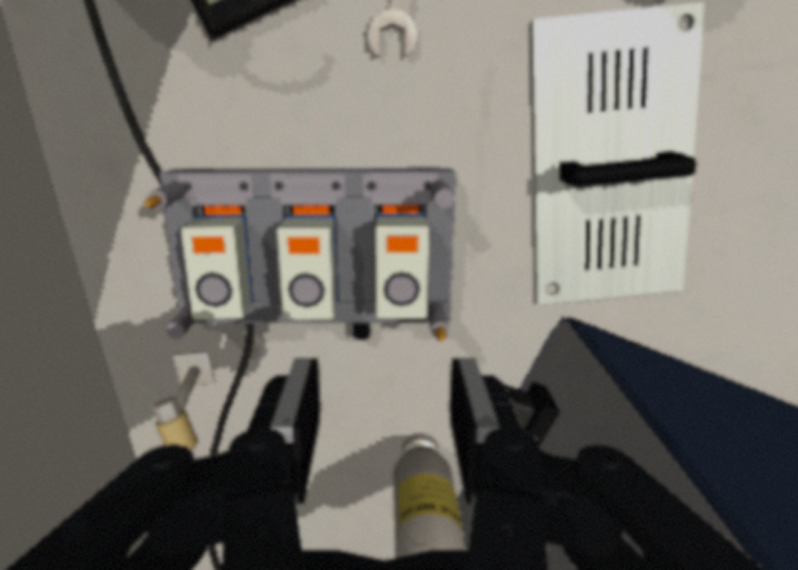

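All three cartridges are seated. The cover's two holes are at (481,71) and (410,212), with its handle at (628,168) in the crop. I'll measure the cover pose from those.

Run:
```python
from tgt import *
c=np.load("w13.npy",allow_pickle=True).item()
P=toz(c,[(120+552/1.9,60+288/1.9),(120+686/1.9,60+21/1.9)],4); print(P.round(1),np.hypot(*(P[0]-P[1])[:2]))
h=toz(c,[(120+628/1.9,60+168/1.9)],34); print("handle",h.round(1))
v=P[0]-P[1]; yaw=np.degrees(np.arctan2(v[1],v[0])-np.arctan2(78,39)); ctr=P.mean(0); print("cover",ctr.round(1),"yaw",yaw.round(2))
goto([425,-32,110],down(0))
```

```text
[[502.1 -70.7   4. ]
 [345.4   7.5   4. ]] 175.12119955463038
handle [[421.4 -36.4  34. ]]
cover [423.7 -31.6   4. ] yaw -89.96
travel [14.3  -3.91  7.96] ang [-6.000e-02  1.200e-01  8.423e+01]
```

```bash
python3 -m creep '[{"hand":0.5,"travel":[3,-1,0],"angular":[0,0,7]},{"hand":0.5,"travel":[7,-2,0],"angular":[0,0,14]},{"hand":0.5,"travel":[11,-3,1],"angular":[0,0,21]},{"hand":0.5,"travel":[14.3,-3.8,2],"angular":[0,0,28]},{"hand":0.5,"travel":[14.3,-3.8,4],"angular":[0,0,35]},{"hand":0.5,"travel":[14.3,-3.8,6],"angular":[0,0,42]},{"hand":0.5,"travel":[14.3,-3.8,8],"angular":[0,0,49]},{"hand":0.5,"travel":[14.3,-3.8,8],"angular":[0,0,56]},{"hand":0.5,"travel":[14.3,-3.8,8],"angular":[0,0,63]},{"hand":0.5,"travel":[14.3,-3.8,8],"angular":[0,0,70]},{"hand":0.5,"travel":[14.3,-3.8,8],"angular":[0,0,77]},{"hand":0.5,"travel":[14.3,-3.8,8],"angular":[0,0.1,84.2]},{"hand":0.5,"travel":[14.3,-3.8,8],"angular":[0,0.1,84.2]},{"hand":0.5,"travel":[14.3,-3.8,8],"angular":[0,0.1,84.2]},{"hand":0.5,"travel":[14.3,-3.8,8],"angular":[0,0.1,84.2]}]'
python3 - <<'E'
from tgt import *
c=cam("wrist"); save(c,"w14.png"); print(proj(c,[[423.7,-31.6,34],[423.7,4.4,34],[423.7,-67.6,34]]))
g=c["frame"].astype(int).sum(2); n,l,st,ce=cv2.connectedComponentsWithStats((g<110).astype(np.uint8)); print([(ce[k].round(1).tolist(),st[k].tolist()) for k in range(1,n) if st[k,4]>150])
goto([423.7,-31.6,13.6],down(0))
E
```

```text
clock: 43.7
eef_pos: [426.2, -32.1, 109.3]
tool_rot: [-3.141, 0.001, 0.003]
force: [-0.5, 1.0, -0.3]
width: 42.9
[[319.39562538 213.1458309 ]
 [319.3638957  170.71166542]
 [319.42787942 251.51116654]]
[([472.0, 265.5], [77, 0, 563, 400, 90211]), ([319.9, 207.6], [314, 168, 13, 82, 939]), ([6.1, 236.5], [0, 203, 17, 59, 364])]
travel [-0.23 -0.04  9.58] ang [-0.03  0.06  0.13]
```

```bash
python3 -m creep '[{"hand":0.5,"travel":[-0.23,0,3],"angular":[0,0,0]},{"hand":0.5,"travel":[-0.23,0,6.5],"angular":[0,0,0.1]},{"hand":0.5,"travel":[-0.23,0,9.5],"angular":[0,0,0.1]},{"hand":0.5,"travel":[-0.23,0,9.5],"angular":[0,0,0.1]},{"hand":0.5,"travel":[-0.23,0,9.5],"angular":[0,0,0.1]},{"hand":0.2,"travel":[-0.23,0,9.5],"angular":[0,0,0.1]},{"hand":0,"travel":[-0.23,0,9.5],"angular":[0,0,0.1]},{"hand":0,"travel":[-0.23,0,9.5],"angular":[0,0,0.1]},{"hand":0,"travel":[-0.23,0,9.5],"angular":[0,0,0.1]},{"hand":0,"travel":[-0.23,0,9.5],"angular":[0,0,0.1]},{"hand":0,"travel":[-0.23,0,9.5],"angular":[0,0,0.1]}]'
python3 - <<'E'
from tgt import *
p,r=tcp(); print(p.round(1),r.as_euler('xyz').round(4),ctrl.read_state()["force"].round(1)); goto([p[0],p[1],p[2]+90],down(0))
E
```

```text
clock: 44.85
eef_pos: [424.9, -32.7, 16.1]
tool_rot: [3.14, 0.001, 0.001]
force: [-1.1, -1.3, 7.0]
width: 10.5
[424.9 -32.7  16.1] [3.1401e+00 1.2000e-03 1.0000e-03] [-1.1 -1.3  7. ]
travel [-0.01  0.01 -9.  ] ang [0.08 0.07 0.06]
```

```bash
python3 -m creep '[{"hand":0,"travel":[0,0,-2],"angular":[0,0,0]},{"hand":0,"travel":[0,0,-5],"angular":[0,0,0]},{"hand":0,"travel":[0,0,-9],"angular":[0.1,0.1,0]},{"hand":0,"travel":[0,0,-9.5],"angular":[0.1,0.1,0]},{"hand":0,"travel":[0,0,-9.5],"angular":[0.1,0.1,0]}]'
python3 -c "
from tgt import *
goto([456.2,-224.1,110],down(84.2))"
```

```text
clock: 45.35
eef_pos: [425.5, -31.9, 111.7]
tool_rot: [3.142, -0.003, 0.003]
force: [-0.5, 0.9, -2.5]
width: 10.8
travel [ 3.02 19.23  0.18] ang [  0.11  -0.12 -84.03]
```

```bash
python3 -m creep '[{"hand":0,"travel":[0,0,0],"angular":[0,0,-7]},{"hand":0,"travel":[0,0,0],"angular":[0,0,-14]},{"hand":0,"travel":[0,0,0],"angular":[0,0,-21]},{"hand":0,"travel":[0,0,0],"angular":[0,0,-28]},{"hand":0,"travel":[0,0,0],"angular":[0,0,-35]},{"hand":0,"travel":[0,1,0],"angular":[0,0,-42]},{"hand":0,"travel":[0.3,3,0],"angular":[0,0,-49]},{"hand":0,"travel":[0.7,6,0],"angular":[0,0,-56]},{"hand":0,"travel":[1.2,9,0],"angular":[0,0,-63]},{"hand":0,"travel":[1.8,12,0],"angular":[0,0,-70]},{"hand":0,"travel":[2.3,15,0],"angular":[0,0,-77]},{"hand":0,"travel":[2.8,18,0.1],"angular":[0.1,-0.1,-84]},{"hand":0,"travel":[3,19.2,0.2],"angular":[0.1,-0.1,-84]},{"hand":0,"travel":[3,19.2,0.2],"angular":[0.1,-0.1,-84]},{"hand":0,"travel":[3,19.2,0.2],"angular":[0.1,-0.1,-84]},{"hand":0,"travel":[3,19.2,0.2],"angular":[0.1,-0.1,-84]}]'
python3 - <<'E'
from tgt import *
goto([456.2,-224.1,85],down(84.2)); print(ctrl.read_state()["force"].round(1))
c=cam("wrist"); np.save("w15.npy",c,allow_pickle=True); f=c["frame"][:,:,::-1]
t=lambda x,y:cv2.resize(f[y:y+100,x:x+130],(390,300),interpolation=cv2.INTER_CUBIC)
d=R.from_euler('z',-5.75,degrees=True)
P=d.apply([(-39,-78,0),(39,78,0),(-39,-78,0),(39,78,0)])+[455.8,-224.2,0]; P[:2,2]=62; P[2:,2]=97; q=proj(c,P); print(q.round(1))
S,D=cam("scene"),cam("side")
A=np.hstack([cv2.resize(f[60:260,140:500],(468,260)),cv2.resize(S["frame"][130:230,330:450,::-1],(312,260),interpolation=cv2.INTER_CUBIC)])
B=np.hstack([cv2.resize(D["frame"][120:210,290:390,::-1],(367,330),interpolation=cv2.INTER_CUBIC),cv2.resize(f[100:200,190:320],(413,330),interpolation=cv2.INTER_CUBIC)])
cv2.imwrite("pics/z5.png",np.vstack([A,B]))
E
```

```text
clock: 46.95
eef_pos: [455.6, -221.4, 109.3]
tool_rot: [-3.14, -0.002, 1.47]
force: [-0.8, 0.2, -3.1]
width: 10.4
travel [-0.27  0.09  2.43] ang [-0.08 -0.12  0.05]
[-0.8  0.2 -3.1]
[[206.4 176.5]
 [417.  272.8]
 [183.1 190.5]
 [433.5 301.5]]
```

View pics/z5.png

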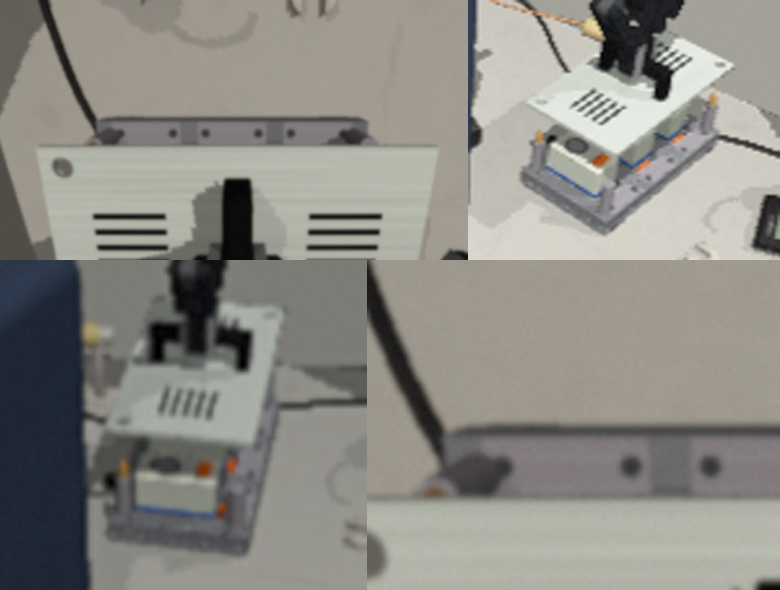

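The cover hole at wrist pixel (187.7,188.5) lands on its predicted place once the pending 2.7 mm shift is applied. Lowering in stages.

```bash
python3 -m creep '[{"hand":0,"travel":[-0.27,0.1,0.5],"angular":[0,-0.1,0]},{"hand":0,"travel":[-0.27,0.1,1.5],"angular":[0,-0.1,0]},{"hand":0,"travel":[-0.27,0.1,2.4],"angular":[0,-0.1,0]},{"hand":0,"travel":[-0.27,0.1,2.9],"angular":[0,-0.1,0]},{"hand":0,"travel":[-0.27,0.1,2.9],"angular":[0,-0.1,0]},{"hand":0,"travel":[-0.27,0.1,2.9],"angular":[0,-0.1,0]}]'
python3 -c "
from tgt import *
print(tcp()[0],ctrl.read_state()['force']); goto([456.2,-224.1,66],down(84.2))"
```

```text
clock: 47.7
eef_pos: [456.7, -225.2, 80.5]
tool_rot: [-3.141, 0.001, 1.47]
force: [-0.3, 0.5, -2.9]
width: 10.3
[ 456.70375103 -225.16300516   80.52872003] [-0.30512863  0.52298911 -2.9209507 ]
travel [ 0.1  -0.06  1.45] ang [-0.03  0.05  0.05]
```

```bash
python3 -m creep '[{"hand":0,"travel":[0.1,-0.05,0.2],"angular":[0,0,0]},{"hand":0,"travel":[0.1,-0.05,0.4],"angular":[0,0,0]},{"hand":0,"travel":[0.1,-0.05,0.7],"angular":[0,0,0]},{"hand":0,"travel":[0.1,-0.05,0.7],"angular":[0,0,0]}]'
python3 -c "
from tgt import *
print(tcp()[0],ctrl.read_state()['force']); goto([456.2,-224.1,66],down(84.2))"
```

```text
clock: 48.1
eef_pos: [456.1, -224.0, 73.2]
tool_rot: [-3.141, 0.001, 1.47]
force: [0.7, 0.2, -3.3]
width: 10.5
[ 456.13233673 -223.97097332   73.21548708] [ 0.74785224  0.20481529 -3.29354625]
travel [-0.01  0.01  0.72] ang [-0.05  0.03  0.05]
```

Underside at 57 mm, 5 mm below the pin tips, with no contact force. The pins are in the holes, so I'll seat it.

```bash
python3 -m creep '[{"hand":0,"travel":[0,0,0.3],"angular":[0,0,0]},{"hand":0,"travel":[0,0,0.5],"angular":[0,0,0]},{"hand":0,"travel":[0,0,0.65],"angular":[0,0,0]},{"hand":0,"travel":[0,0,0.75],"angular":[0,0,0]},{"hand":0,"travel":[0,0,0.75],"angular":[0,0,0]},{"hand":0,"travel":[0,0,0.75],"angular":[0,0,0]}]'
python3 -c "
from tgt import *
print(tcp()[0],ctrl.read_state()['force'])"
```

```text
clock: 48.7
eef_pos: [456.0, -224.0, 66.1]
tool_rot: [-3.141, 0.0, 1.47]
force: [-2.5, -0.0, 4.5]
width: 10.5
[ 455.99857709 -223.95375479   66.0895106 ] [-2.48842798e+00 -4.78535941e-04  4.48096477e+00]
```

Seated at the expected height with contact. Now I'll release, retreat and check.

```bash
python3 -m creep '[{"hand":0.5,"travel":[0,0,0],"angular":[0,0,0]},{"hand":0.5,"travel":[0,0,0],"angular":[0,0,0]},{"hand":0.5,"travel":[0,0,0],"angular":[0,0,0]},{"hand":0.5,"travel":[0,0,0],"angular":[0,0,0]},{"hand":0.5,"travel":[0,0,-3],"angular":[0,0,0]},{"hand":0.5,"travel":[0,0,-7],"angular":[0,0,0]},{"hand":0.5,"travel":[1,-2,-12],"angular":[0,0,0]},{"hand":0.5,"travel":[4,-3,-15],"angular":[0,0,0]},{"hand":0.5,"travel":[8,-3,-17],"angular":[0,0,0]},{"hand":0.5,"travel":[8,-3,-17],"angular":[0,0,0]},{"hand":0.5,"travel":[8,-3,-17],"angular":[0,0,0]}]'
python3 - <<'E'
from h import *
c,S,D=cam("wrist"),cam("scene"),cam("side")
for n in("wrist","scene","side"): print([(np.round(d["at"],1),round(d["confidence"],2)) for d in ctrl.spot_point(n,"cover_grip")])
for n,t in(("wrist","sample_cylinder"),("side","flow_meter"),("scene","flow_meter")): print(t,[(np.round(d["at"]),round(d["confidence"],2)) for d in ctrl.spot_point(n,t)])
f=c["frame"][:,:,::-1]; d=proj(c,[455,-223,54])[0]; x=max(0,int(d[0]-95)); y=max(0,int(d[1]-60)); print(x,y)
A=cv2.resize(f[y:y+110,x:x+200],(780,429),interpolation=cv2.INTER_CUBIC)
B=np.hstack([cv2.resize(S["frame"][140:225,335:445,::-1],(390,300),interpolation=cv2.INTER_CUBIC),cv2.resize(D["frame"][130:210,295:395,::-1],(390,300),interpolation=cv2.INTER_CUBIC)])
cv2.imwrite("pics/z6.png",cv2.resize(np.vstack([A,B]),None,fx=.8,fy=.8))
E
```

```text
clock: 49.8
eef_pos: [434.8, -140.4, 236.6]
tool_rot: [3.141, 0.0, 1.473]
force: [-0.4, -0.2, 0.7]
width: 42.6
[(array([ 452.9, -223.9,   80.9]), 0.65), (array([ 616.7, -174.3,    1.9]), 0.22)]
[(array([ 460.4, -222.5,   75.8]), 0.82)]
[(array([ 454. , -225.6,   75.1]), 0.7)]
sample_cylinder [(array([ 620., -172.,    2.]), 0.6)]
flow_meter [(array([571., 200.,   0.]), 0.73)]
flow_meter [(array([569., 199.,   6.]), 0.81)]
161 143
```

View pics/z6.png

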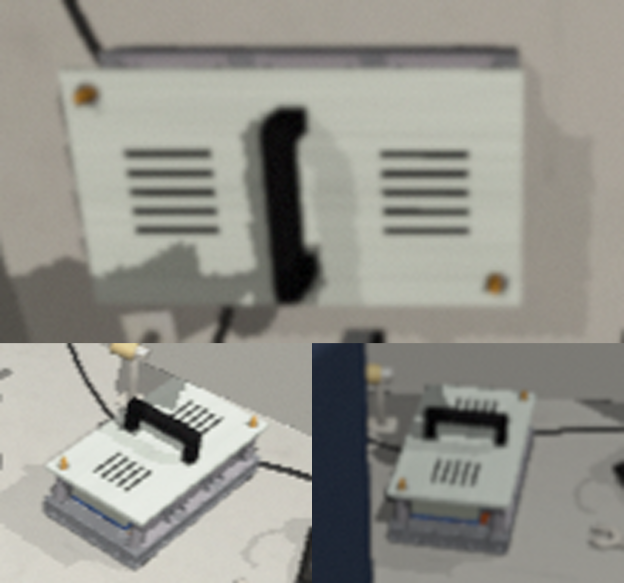

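The cover lies flat with both pins showing through its holes, at (85,95) and (495,284), just as it started. The bystanders have not moved, so I'm handing in.

```bash
python3 -c "
from cell import ctrl
print(ctrl.finish_job())"
```

```text
the job is handed in; nothing more can be done
None
```

I handed the job in at about 50 s on the robot clock, with all three cartridges seated and the cover back on its pins; no verdict was reported.

**What I did**
- I lifted the cover off the pins and laid it flat on the bench between the dock and the cartridges.
- I seated the cartridges in pockets 3, 2 and 1, each toe first under the lip at about 20° tilt and then rocked flat. I gripped each with the tool leaned 20°, because a wrist joint was at its limit with the tool straight down.
- I first moved the last cartridge about 7 cm along the bench, because the blue box left too little room for the leaned grip.
- I put the cover back on its pins and backed the arm away.

**Last checks**
- **Cartridges:** before I refitted the cover, the wrist camera put all three within about 0.6 mm of their pocket centres and within 1° of the dock's direction.
- **Cover:** it came to rest at the expected height, with light contact and both pins showing through the holes. The position networks gave the handle at x 453–460, y -222 to -226, z 75–81 mm, with the scene camera about 5 mm off in x. The scatter exceeds the 4 mm tolerance, so I relied on the pins and the hand position.
- **Bystanders:** the flow meter and sample cylinder read within about 3 mm of their first positions, which is within the networks' error.
- **Earlier mismatches:** single-camera dock fits differed by about 2–5 mm in position, and close-up wrist fits by up to about 1° in yaw. I used the wrist camera, which matched the grasps to about 1 mm.
- **Disturbances:** I saw no knocked cartridge and no slackened grip.

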